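# Close and pin the battery bay of a survey instrument

### The job

Close the open battery bay of the instrument case: lay the cover in the bay with its staple standing between the two lugs and in line with their bores, and push it down until it is level and flush with the case. Then thread the locking pin through both lugs and the staple between them until its collar is fully home against the lug, and let go. Leave the jar, the puck and the carton standing where they are.

Things in the scene. Friction and masses are not known exactly. Their poses are not given: they have to be found in the camera images.
- bore_mid (a point): Point on the common bore axis, midway between the two upright steel lugs on the case, 86 mm above the table. y along the bores, z up. Lugs: 36 mm wide (x), 10 thick (y), tops 104 mm above the table; inner faces 50 mm, outer faces 60 mm from this point on +y and -y. Bores 14 mm diameter, chamfered; the pin may enter from either side.
- bay (a point): Centre of the open battery bay's mouth, level with the case top, 16 mm straight below bore_mid. Same axes. Tan case: fixed, 136 mm (x) by 132 (y) by 70 high. Bay: 106 mm (x) by 82 (y), with a ledge 8 mm down on which the cover lands, flush with the case top.
- carrier (a joint): Black battery carrier in the bay, slides straight down: 0 up (4 mm above the ledge), 0.004 m fully down. Stiff: needs a push of about 10 N and stays where pushed; the cover's own weight leaves it up, the cover then standing 4 mm proud.
- cover_grip (a point): Loose tan cover, 100 mm (x) by 76 (y) by 8 thick, 160 g, lying flat. A steel staple on its middle has an opening 28 mm wide, 25 high, looking along y. This point: centre of the staple's top bar (40 mm along x, 10 wide in y, 8 high; grip across y), 37 mm above the cover's underside. z up. Either way round fits. When flush it is 13 mm above bore_mid.
- pin_grip (a point): Locking pin, 90 g, lying level in a fixed rest, axis 50 mm above the table; lift straight up. This point: centre of its black handle block, 22 mm wide (x), 50 long (y), 24 high (z), free on both sides. Shank points to -y: steel, 10 mm diameter, 140 long, last 15 mm tapered to 4. Collar between (22 mm diameter) has its stop face 29 mm to -y of this point.
- pin_mid (a point): Point on the axis of the pin's shank, 60 mm from the collar's stop face and 89 mm to -y of pin_grip; same axes. With the collar home against a lug it lies at bore_mid. The rest's two notched posts under the shank are 56 mm high.
- jar: Amber jar with white cap, 60 mm in diameter, 85 mm high, origin at its underside; leave alone.
- puck: Beige round puck, 76 mm in diameter, 32 mm high, origin at its underside; leave alone.
- carton: Cardboard carton, 70 by 110 by 50 mm high, origin at its underside; leave alone.
Things that resemble listed ones, but are neither listed nor needed, are in the scene too. What is shaped like the part that bears cover_grip but turquoise is not meant. What is shaped like the part that bears pin_grip but pink is not meant.

How it is judged:
By the outcome, as a careful person would: the job done as asked, in the order asked, and still so for the second after the job is handed in, with the robot touching nothing.
It also fails if it takes over 56 s, if anything falls off the work surface, if the arm or the gripper's body presses on something with over 40 N, if the wrist force passes 120 N, or if a joint passes its speed limit or range.

### The arm

A 6-joint arm with a two-finger parallel gripper is mounted at the origin on the work surface. World frame = base frame: x ahead of the robot, y to its left, z up, the work surface at z = 0. Lengths are in m, angles in rad, forces in N, time in s.
With the tool pointing down it reaches from about 0.35 to 0.775 m from the base axis. Payload 5.5 kg.
Tool frame: the origin (TCP) lies on the mounting face of the last link; the fingertips stand 173 mm ahead of it and the grasp point (between the pads) lies 155 mm ahead of it; z points along the fingers, y is the direction in which the jaws open and shut (so a half turn about z gives the same grasp; the last joint's range is limited). The gripper opens to 85 mm and grips with 20 to 120 N. Pads are 22 mm wide; open, the fingers measure 114 mm over their backs; the gripper's body (76 mm by 85 mm) begins 54 mm behind the grasp point. The pads swing forward as they close: fully open they stand 13 mm farther back than shut.
Start: joints at [1.173, 0.313, 0.046, 1.304, 0, 1.431], TCP at [0.147, 0.556, 0.405] pointing down, gripper open.
Joint ranges: [-2.76, 2.76], [-0.86, 1.69], [-1.03, 1.26], [-2.2, 2.34], [-1.47, 1.5], [-3.14, 3.14]. Speed limits (rad/s): [2.57, 2.57, 3.14, 3.14, 3.14, 3.14].

### API

Orientations are given as a unit quaternion [w, x, y, z].
In Python, from workcell import get_state, eyes, env gives the robot as it stands. The module is installed in compiled form; this text tells all that it offers.
- The arm moves only by the tool carry_out, never from a script. Its argument "motion" is a list of rows, each an object of numbers: "jaw": the opening, from -1 (shut) to 1 (fully open); "tx", "ty", "tz": the shift along the tool's x, y, z in cm; "wx", "wy", "wz": the turn, a rotation vector about the tool's x, y, z in degrees. In form: [{"jaw": .., "tx": .., "ty": .., "tz": .., "wx": .., "wy": .., "wz": ..}, ...]. A call has 1 to 20 rows; each row shifts and turns the commanded pose from where the row before left it, along the tool's axes as they then stand; what a row does not reach is not made up. A row lasts 1/8 s, in which the tool goes at most 62.5 mm and 10.7 degrees, less where a joint would pass 70% of its speed; a pose out of reach is approached as far as the arm can. A call with a gripper value outside its range is refused whole. The fingers move at their own pace and stop on an object; "force" is the grip in N (left out, the last holds). Time passes only in rows, so rows that do not move let the fingers close. It gives the time, the measured TCP pose, the force and the opening at its end, in the units of the state.
- get_state(): the state, without advancing time (a new reading comes with each control period).
- eyes.read_camera(name): name is "scene" or "top" or "wrist"; returns the picture (480x640x3 uint8, blue, green, red); there is no depth.
- eyes.calibration(name): a dict with "K" (3x3 intrinsics, pixels), "camera_from_world" (4x4, takes a point from world to camera coordinates). Camera axes: x right, y up, looking along -z (the intrinsics and any distortion apply to the point x, -y, -z); pixel columns grow to the right and rows downward; lengths in m; the calibration is good to about 2 mm. A picture is of the moment at which its call begins: read the wrist's pose just before it. calibration takes no time and is no camera call; for the wrist camera it gives the pose at the moment of the call.
- env.hand_in(): hands the job in, once; it reports no verdict.
The state is a dict: "clock": time; "joint_pos": joint angles; "qvel": joint speeds; "tau": joint torques, N m; "tcp_pos": TCP position; "orientation": TCP orientation; "wrist_force": force on the tool from outside, world axes, zero at the start; "ft_torque": the same for the moment, N m; "finger_gap": finger opening in m.
Only numpy, scipy, OpenCV 4.12 (cv2) and the standard library are available. Lean on these libraries where they do the work, as an engineer would, in place of code of your own. Each camera call takes 0.05 s, during which the arm holds its last target.

## Working session

There is one attempt and no reset: what is moved stays moved. The work goes in short steps, Python scripts to look and compute and a tool call to move; the robot and the scene stay as the last step left them, time stands still between calls to the robot, and variables do not carry over. Pictures are saved under pics/ and viewed, and the job is handed in when it is done.

Besides the shell and the picture viewer there is one more tool, called after "Request:" as name([rows], argument=value, ...), one row to a line, values as JSON. carry_out: Moves the arm, as the interface text tells. Its arguments: {"type":"object","properties":{"motion":{"type":"array"},"force":{"type":"number"}},"required":["motion"]}

```bash
mkdir -p pics
python3 - <<'E'
from workcell import get_state, eyes, env
import cv2
s=get_state(); print(s)
for n in ["scene","top","wrist"]:
    c=eyes.calibration(n); print(n,c)
    cv2.imwrite(f"pics/{n}0.png",eyes.read_camera(n))
E
```

```text
{'clock': 0.0, 'joint_pos': array([ 1.17339308e+00,  3.14010040e-01,  4.50095196e-02,  1.30361103e+00,
       -4.73069155e-05,  1.43116785e+00]), 'qvel': array([ 0.00010855,  0.00218201,  0.00012147, -0.00047043, -0.00120345,
        0.00054137]), 'tau': array([-1.56023791e-03, -4.80629361e+01,  2.98530543e+01,  1.94664480e-02,
       -1.78776868e-04, -4.56460789e-07]), 'tcp_pos': array([0.14654119, 0.5558167 , 0.4038156 ]), 'orientation': array([-2.17984562e-04,  1.28530759e-01,  9.91705107e-01, -8.81364505e-04]), 'wrist_force': array([ 0.02909594,  0.31059032, -0.40832911]), 'ft_torque': array([-0.01480882, -0.01090352,  0.00797147]), 'finger_gap': 0.08529529260321692}
scene {'K': array([[610.26974298,   0.        , 323.68843624],
       [  0.        , 610.26974298, 237.18034679],
       [  0.        ,   0.        ,   1.        ]]), 'camera_from_world': array([[-0.81444197,  0.5802226 ,  0.00510033,  0.46428485],
       [-0.498294  , -0.70389079,  0.50620238,  0.2225878 ],
       [ 0.29730013,  0.409731  ,  0.86239964, -1.54987339],
       [ 0.        ,  0.        ,  0.        ,  1
[... 179 characters left out ...]
'camera_from_world': array([[-0.00409713, -0.99997059, -0.0064838 , -0.02399665],
       [ 0.99931423, -0.00433287,  0.03677349, -0.54326723],
       [-0.0368005 , -0.00632869,  0.99930259, -1.32377271],
       [ 0.        ,  0.        ,  0.        ,  1.        ]])}
wrist {'K': array([[338.4571344 ,   0.        , 322.60001726],
       [  0.        , 338.4571344 , 242.95629082],
       [  0.        ,   0.        ,   1.        ]]), 'camera_from_world': array([[ 0.25424256,  0.96713646, -0.00279143, -0.57416102],
       [-0.93129995,  0.24404129, -0.27041497,  0.03570031],
       [-0.26084695,  0.07135066,  0.96273982, -0.37820558],
       [ 0.        ,  0.        ,  0.        ,  1.        ]])}
```

View pics/scene0.png

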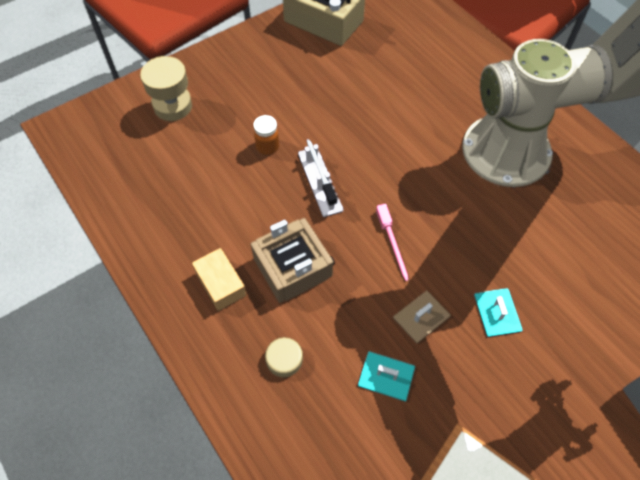

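View pics/top0.png

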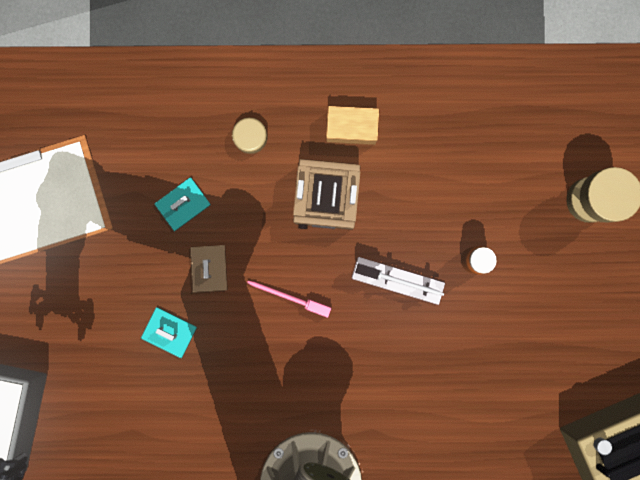

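View pics/wrist0.png

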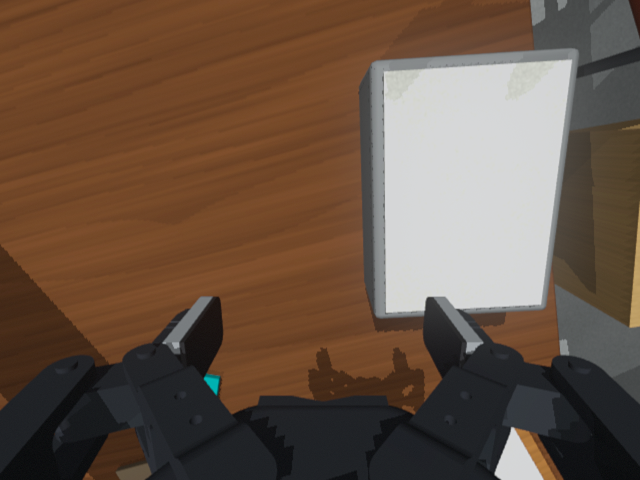

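The scene shows the tan case at top-view (327,194) and the pin with the black handle at (367,270). Cover candidates are the tan plate at (208,268) and turquoise plates at (182,204) and (168,332). The tan one fits, because turquoise is excluded. Pin candidates are the black-handled one in the rest at (400,280) and the pink one at (290,298). The black-handled one fits. I'll enlarge to confirm.

Run:
```python
import cv2,numpy as np
a=cv2.imread('pics/top0.png')
def crop(img,x0,y0,w,h,s): return cv2.resize(img[y0:y0+h,x0:x0+w],None,fx=s,fy=s,interpolation=cv2.INTER_CUBIC)
cv2.imwrite('pics/c1.png',crop(a,280,145,100,100,6)[:600])
c=crop(a,340,245,120,70,6); cv2.imwrite('pics/c2.png',c)
cv2.imwrite('pics/c3.png',np.clip(crop(a,180,235,60,70,8).astype(float)*1.6,0,255).astype(np.uint8))
```

```text
(no output)
```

View pics/c1.png

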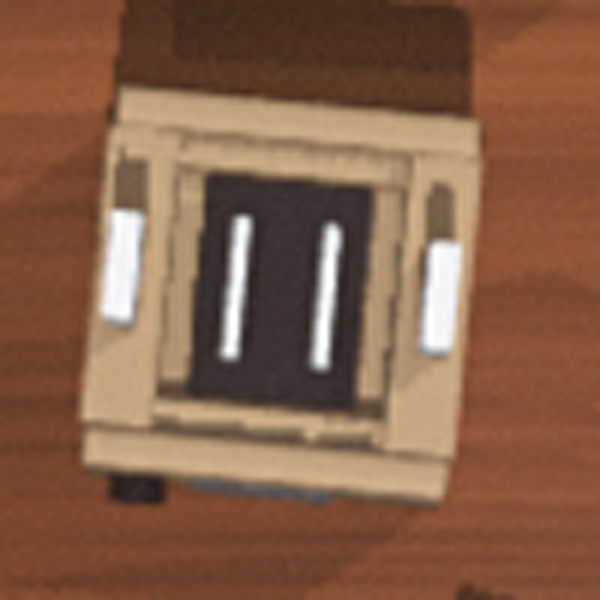

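View pics/c2.png

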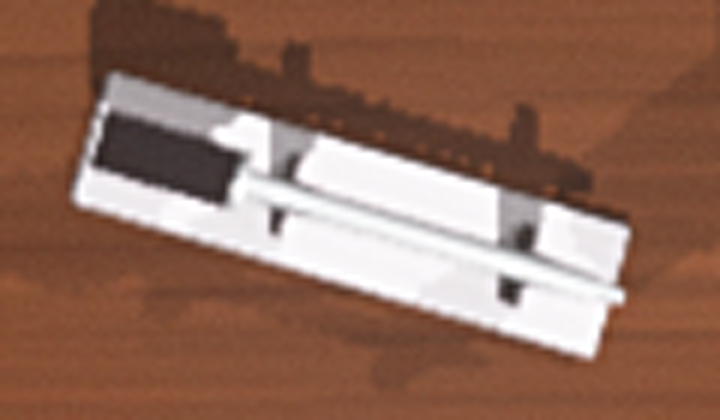

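View pics/c3.png

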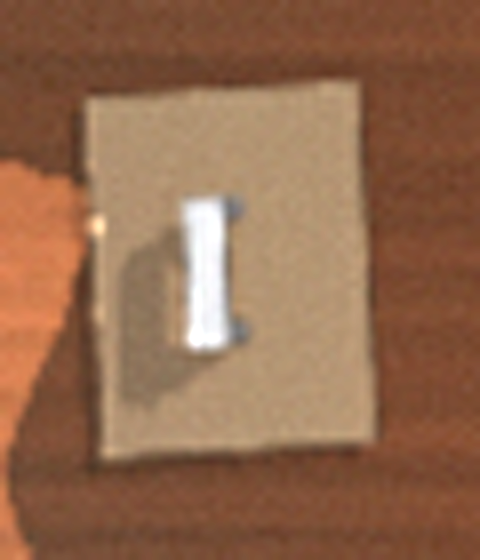

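```bash
cat > h.py <<'E'
import numpy as np, cv2
from workcell import get_state, eyes, env
def ray(cal,uv):
    K=cal["K"];M=cal["camera_from_world"];R=M[:3,:3];t=M[:3,3]
    d=np.linalg.solve(K,np.array([uv[0],uv[1],1.]));d=np.array([d[0],-d[1],-d[2]])
    return -R.T@t, R.T@d
def onz(cal,uv,z):
    o,d=ray(cal,uv);return o+d*(z-o[2])/d[2]
def proj(cal,p):
    M=cal["camera_from_world"];q=M[:3,:3]@np.array(p)+M[:3,3];q=np.array([q[0],-q[1],-q[2]]);v=cal["K"]@q;return v[:2]/v[2]
def uncrop(p,x0,y0,s): return [(p[0]+.5)/s-.5+x0,(p[1]+.5)/s-.5+y0]
E
python3 - <<'E'
from h import *
c=eyes.calibration("top")
def m(pts,x0,y0,s,z):
    P=np.array([onz(c,uncrop(p,x0,y0,s),z) for p in pts]);return P
for nm,pts,a in [("lugL",[(113,208),(147,212),(130,325),(98,320)],(280,145,6,.104)),("lugR",[(430,240),(463,242),(450,355),(420,350)],(280,145,6,.104)),
 ("bar",[(182,198),(226,198),(230,348),(190,350)],(180,235,8,.041)),("plate",[(88,97),(360,82),(375,440),(103,458)],(180,235,8,.008)),
 ("handle",[(108,112),(245,152),(228,205),(95,165)],(340,245,6,.062)),("shank",[(250,183),(622,296)],(340,245,6,.05))]:
    P=m(pts,*a); r=P.mean(0); print(nm,r.round(4))
    if len(P)==4: 
        print(" edges",[ (np.linalg.norm(P[(i+1)%4]-P[i])*1e3).round(1) for i in range(4)])
        for i,j in ((0,1),(3,2),(0,3),(1,2)):
            d=P[j]-P[i];print("   ",np.degrees(np.arctan2(d[1],d[0])).round(2))
    else: d=P[1]-P[0];print(" ang",np.degrees(np.arctan2(d[1],d[0])),np.linalg.norm(d))
E
```

```text
lugL [0.6344 0.0186 0.104 ]
 edges [np.float64(11.8), np.float64(39.3), np.float64(11.1), np.float64(38.9)]
    -97.02
    -99.17
    172.25
    171.3
lugR [ 0.6234 -0.0906  0.104 ]
 edges [np.float64(11.3), np.float64(39.1), np.float64(10.4), np.float64(38.0)]
    -93.76
    -99.76
    174.49
    173.11
bar [0.47   0.2254 0.041 ]
 edges [np.float64(11.9), np.float64(40.4), np.float64(10.8), np.float64(41.0)]
    -90.23
    -87.37
    -176.8
    -178.3
plate [0.4706 0.2253 0.008 ]
 edges [np.float64(75.4), np.float64(98.8), np.float64(75.2), np.float64(99.7)]
    -87.09
    -86.44
    -177.39
    -177.49
handle [ 0.4643 -0.1226  0.062 ]
 edges [np.float64(50.3), np.float64(19.6), np.float64(48.9), np.float64(19.2)]
    -106.51
    -106.95
    165.86
    161.78
shank [ 0.4349 -0.2181  0.05  ]
 ang -107.12038695918147 0.1378329717590932
```

```bash
cat >> h.py <<'E'
from scipy.spatial.transform import Rotation as Ro
def plan(p,yawdeg,off=0.155):
    """p = wanted grasp point, yaw of tool y (deg, mod 180). prints tool-frame shift (cm) and turns"""
    s=get_state();q=s["orientation"];R=Ro.from_quat([q[1],q[2],q[3],q[0]])
    g=s["tcp_pos"]+off*R.as_matrix()[:,2]
    sh=R.inv().apply(np.array(p)+np.array([0,0,off])-s["tcp_pos"])*100
    y=np.radians(yawdeg);T=np.array([[np.sin(y),np.cos(y),0],[-np.cos(y),np.sin(y),0],[0,0,-1.]]).T
    T=np.column_stack([[np.sin(y),-np.cos(y),0],[np.cos(y),np.sin(y),0],[0,0,-1.]])
    best=None
    for Y in (T,T@np.diag([-1,-1,1.])):
        w=np.degrees((R.inv()*Ro.from_matrix(Y)).as_rotvec())
        if best is None or np.linalg.norm(w)<np.linalg.norm(best):best=w
    print("t",round(s["clock"],3),"tcp",s["tcp_pos"].round(4),"grasp",g.round(4),"F",s["wrist_force"].round(1),"gap",round(s["finger_gap"],4),"j6",s["joint_pos"][5].round(3))
    print("shift cm",sh.round(2),"turn deg",best.round(2))
E
python3 - <<'E'
from h import *
plan((.47,.2253,.16),92.8)
c=eyes.calibration("wrist")["camera_from_world"];s=get_state()
q=s["orientation"];R=Ro.from_quat([q[1],q[2],q[3],q[0]])
o=-c[:3,:3].T@c[:3,3];print(R.inv().apply(o-s["tcp_pos"]),R.inv().apply(-c[2,:3]))
E
```

```text
Traceback (most recent call last):
  File "h.py", line 22, in plan
    w=np.degrees((R.inv()*Ro.from_matrix(Y)).as_rotvec())
                          ~~~~~~~~~~~~~~^^^
  File "scipy/spatial/transform/_rotation.pyx", line 1143, in scipy.spatial.transform._rotation.Rotation.from_matrix
ValueError: Non-positive determinant (left-handed or null coordinate frame) in rotation matrix 0: [[ 0.99880614 -0.04884977  0.        ]
 [ 0.04884977  0.99880614  0.        ]
 [ 0.          0.         -1.        ]].
```

```bash
sed -i 's/\[\[np.sin(y),-np.cos(y),0\],\[np.cos/[[-np.sin(y),np.cos(y),0],[np.cos/; /T=np.array(/s/T=np.array.*$//' h.py
python3 - <<'E'
from h import *
plan((.47,.2253,.16),92.8)
c=eyes.calibration("wrist")["camera_from_world"];s=get_state()
q=s["orientation"];R=Ro.from_quat([q[1],q[2],q[3],q[0]])
o=-c[:3,:3].T@c[:3,3];print(R.inv().apply(o-s["tcp_pos"]),R.inv().apply(-c[2,:3]))
E
```

```text
t 0.15 tcp [0.1465 0.5559 0.404 ] grasp [0.1465 0.5557 0.249 ] F [ 0.6  0.1 -0.5] gap 0.0855 j6 1.431
shift cm [-39.71 -23.71   8.93] turn deg [ -0.08  -0.02 -17.57]
[0.06829035 0.00038626 0.03174972] [-2.70639156e-01 -9.03898612e-04  9.62680440e-01]
```

Request:
carry_out([
  {"jaw":1,"tx":-3.97,"ty":-2.37,"tz":0.6},
  {"jaw":1,"tx":-3.97,"ty":-2.37,"tz":0.6},
  {"jaw":1,"tx":-3.97,"ty":-2.37,"tz":0.6},
  {"jaw":1,"tx":-3.97,"ty":-2.37,"tz":0.6},
  {"jaw":1,"tx":-3.97,"ty":-2.37,"tz":0.6},
  {"jaw":1,"tx":-3.97,"ty":-2.37,"tz":0.6},
  {"jaw":1,"tx":-3.97,"ty":-2.37,"tz":0.6},
  {"jaw":1,"tx":-3.97,"ty":-2.37,"tz":0.6},
  {"jaw":1,"tx":-3.97,"ty":-2.37,"tz":0.6},
  {"jaw":1,"tx":-3.97,"ty":-2.37,"tz":0.6},
  {"jaw":0.6,"wz":-8.8},
  {"jaw":0.4,"wz":-8.8},
  {"jaw":0.4},
  {"jaw":0.4},
], force=60)

```text
invalid input at $.motion[0]: expected keys jaw, tx, ty, tz, wx, wy, wz
```

Run:
```python
from h import *
plan((.47,.2253,.037),92.8)
c=eyes.calibration("wrist");im=eyes.read_camera("wrist");np.save("w1.npy",np.hstack([c["K"].ravel(),c["camera_from_world"].ravel()]))
cv2.imwrite("pics/w1.png",im)
for p in [(.47,.2253,.041)]: print(proj(c,p))
```

```text
t 0.15 tcp [0.1465 0.5559 0.404 ] grasp [0.1465 0.5557 0.249 ] F [ 0.6  0.1 -0.5] gap 0.0855 j6 1.431
shift cm [-39.71 -23.69  21.23] turn deg [ -0.08  -0.02 -17.57]
[142.46744397 515.10827207]
```

View pics/w1.png

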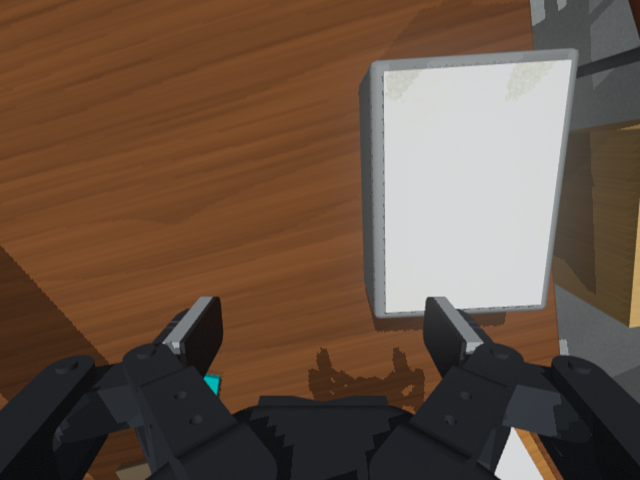

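All seven keys are needed in each row, so the call was refused and the arm did not move.

Request:
carry_out([
  {"jaw":1,"tx":-3.97,"ty":-2.37,"tz":0.6,"wx":0,"wy":0,"wz":0},
  {"jaw":1,"tx":-3.97,"ty":-2.37,"tz":0.6,"wx":0,"wy":0,"wz":0},
  {"jaw":1,"tx":-3.97,"ty":-2.37,"tz":0.6,"wx":0,"wy":0,"wz":0},
  {"jaw":1,"tx":-3.97,"ty":-2.37,"tz":0.6,"wx":0,"wy":0,"wz":0},
  {"jaw":1,"tx":-3.97,"ty":-2.37,"tz":0.6,"wx":0,"wy":0,"wz":0},
  {"jaw":1,"tx":-3.97,"ty":-2.37,"tz":0.6,"wx":0,"wy":0,"wz":0},
  {"jaw":1,"tx":-3.97,"ty":-2.37,"tz":0.6,"wx":0,"wy":0,"wz":0},
  {"jaw":1,"tx":-3.97,"ty":-2.37,"tz":0.6,"wx":0,"wy":0,"wz":0},
  {"jaw":1,"tx":-3.97,"ty":-2.37,"tz":0.6,"wx":0,"wy":0,"wz":0},
  {"jaw":1,"tx":-3.97,"ty":-2.37,"tz":0.6,"wx":0,"wy":0,"wz":0},
  {"jaw":0.6,"tx":0,"ty":0,"tz":0,"wx":0,"wy":0,"wz":-8.8},
  {"jaw":0.4,"tx":0,"ty":0,"tz":0,"wx":0,"wy":0,"wz":-8.8},
  {"jaw":0.4,"tx":0,"ty":0,"tz":0,"wx":0,"wy":0,"wz":0},
  {"jaw":0.4,"tx":0,"ty":0,"tz":0,"wx":0,"wy":0,"wz":0},
], force=60)

```text
clock: 1.95
tcp_pos: [0.47, 0.2257, 0.3447]
orientation: [-0.0, -0.024, 1.0, 0.0]
wrist_force: [0.1, 0.5, 0.9]
finger_gap: 0.0598
```

```bash
cat >> h.py <<'E'
def snap(name,fn):
    c=eyes.calibration(name);im=eyes.read_camera(name);cv2.imwrite(f"pics/{fn}.png",im)
    import pickle;pickle.dump(c,open(f"pics/{fn}.pkl","wb"));return c,im
E
python3 - <<'E'
from h import *
plan((.47,.2253,.037),92.8)
c,im=snap("wrist","w2")
for p in [(.47,.2253,.041)]: print(proj(c,p))
E
```

```text
t 1.95 tcp [0.47   0.2257 0.3447] grasp [0.4699 0.2257 0.1897] F [0.1 0.5 0.9] gap 0.0598 j6 0.247
shift cm [-0.   -0.04 15.27] turn deg [ 0.  -0.  -0.1]
[322.03300067 233.55256744]
```

View pics/w2.png

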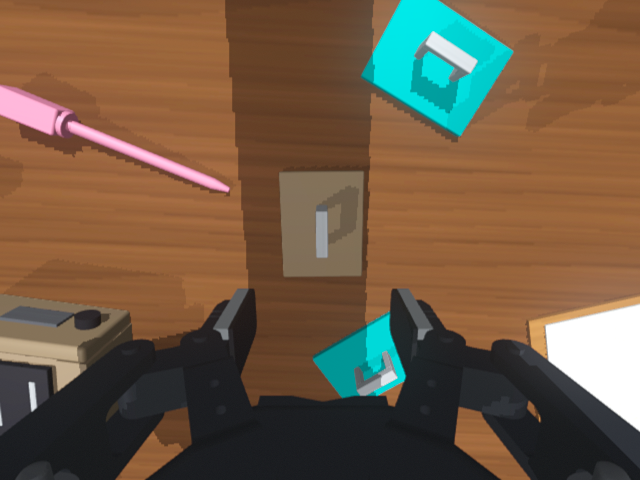

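The tan cover's staple bar shows at (321,232), against a prediction of (322,233.5) from the top view. I'll descend and grip.

Request:
carry_out([
  {"jaw":0.4,"tx":0,"ty":0,"tz":4,"wx":0,"wy":0,"wz":0},
  {"jaw":0.3,"tx":0,"ty":-0.04,"tz":4,"wx":0,"wy":0,"wz":0},
  {"jaw":0.2,"tx":0,"ty":0,"tz":4,"wx":0,"wy":0,"wz":0},
  {"jaw":0,"tx":0,"ty":0,"tz":2,"wx":0,"wy":0,"wz":0},
  {"jaw":0,"tx":0,"ty":0,"tz":1.27,"wx":0,"wy":0,"wz":0},
  {"jaw":0,"tx":0,"ty":0,"tz":0,"wx":0,"wy":0,"wz":0},
  {"jaw":-1,"tx":0,"ty":0,"tz":0,"wx":0,"wy":0,"wz":0},
  {"jaw":-1,"tx":0,"ty":0,"tz":0,"wx":0,"wy":0,"wz":0},
  {"jaw":-1,"tx":0,"ty":0,"tz":0,"wx":0,"wy":0,"wz":0},
  {"jaw":-1,"tx":0,"ty":0,"tz":0,"wx":0,"wy":0,"wz":0},
  {"jaw":-1,"tx":0,"ty":0,"tz":0,"wx":0,"wy":0,"wz":0},
  {"jaw":-1,"tx":0,"ty":0,"tz":0,"wx":0,"wy":0,"wz":0},
], force=70)

```text
clock: 3.5
tcp_pos: [0.4706, 0.2254, 0.1932]
orientation: [0.001, -0.025, 1.0, 0.0]
wrist_force: [-1.0, -1.7, 6.1]
finger_gap: 0.0088
```

Run:
```python
from h import *
plan((.629,-.036,.20),84.25)
```

```text
t 3.5 tcp [0.4706 0.2254 0.1932] grasp [0.471  0.2256 0.0382] F [-1.  -1.7  6.1] gap 0.0088 j6 0.243
shift cm [-14.56 -26.88 -16.17] turn deg [0.05 0.12 8.58]
```

Request:
carry_out([
  {"jaw":-1,"tx":0,"ty":0,"tz":-2,"wx":0,"wy":0,"wz":0},
  {"jaw":-1,"tx":0,"ty":0,"tz":-4.5,"wx":0,"wy":0,"wz":0},
  {"jaw":-1,"tx":0,"ty":0,"tz":-4.5,"wx":0,"wy":0,"wz":0},
  {"jaw":-1,"tx":0,"ty":0,"tz":-4.5,"wx":0,"wy":0,"wz":0},
  {"jaw":-1,"tx":0,"ty":0,"tz":-0.5,"wx":0,"wy":0,"wz":8.6},
  {"jaw":-1,"tx":0,"ty":0,"tz":0,"wx":0,"wy":0,"wz":0},
])

```text
clock: 4.25
tcp_pos: [0.4701, 0.2252, 0.3526]
orientation: [0.001, 0.05, 0.999, 0.0]
wrist_force: [-0.7, -0.4, -1.9]
finger_gap: 0.0085
```

Run:
```python
from h import *
plan((.629,-.036,.20),84.25)
c,im=snap("wrist","w3")
c,im=snap("scene","s3")
x0,y0,s=240,210,7
cv2.imwrite("pics/s3c.png",cv2.resize(im[y0:y0+85,x0:x0+100],None,fx=s,fy=s,interpolation=cv2.INTER_CUBIC))
# predicted lug-top centres
b=np.array([.629,-.036,0]);y=np.array([np.cos(np.radians(84.25)),np.sin(np.radians(84.25)),0]);x=np.array([y[1],-y[0],0])
for sg in(1,-1):
  for dx,dy in((-.018,50),(.018,50),(.018,60),(-.018,60)):
    p=b+x*dx+y*sg*dy/1000+[0,0,.104];q=proj(c,p);print(((q+.5-[x0,y0])*s-.5).round(0))
```

```text
t 4.25 tcp [0.4701 0.2252 0.3526] grasp [0.4703 0.2253 0.1976] F [-0.7 -0.4 -1.9] gap 0.0085 j6 0.392
shift cm [-18.4  -24.42  -0.23] turn deg [0.03 0.07 0.06]
[495. 337.]
[388. 390.]
[404. 416.]
[511. 363.]
[337.  88.]
[233. 138.]
[218. 113.]
[322.  64.]
```

View pics/w3.png

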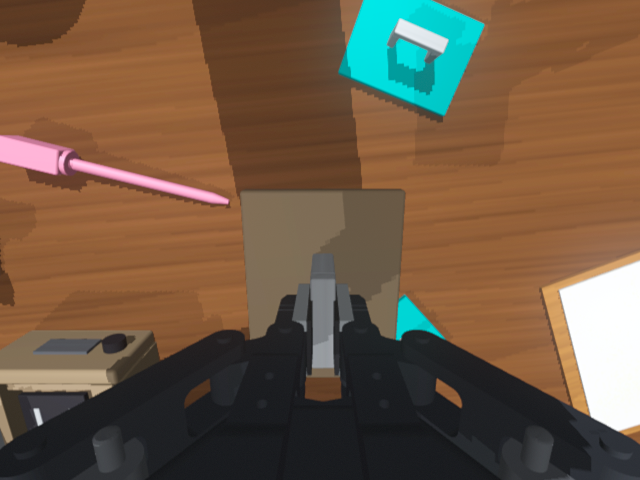

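View pics/s3c.png

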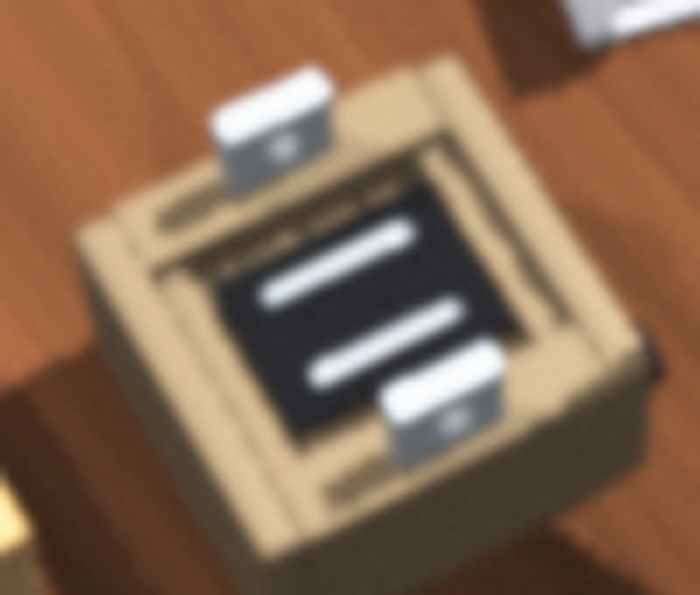

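Request:
carry_out([
  {"jaw":-1,"tx":-4.03,"ty":-2.1,"tz":0,"wx":0,"wy":0,"wz":0},
  {"jaw":-1,"tx":-4.03,"ty":-2.1,"tz":0,"wx":0,"wy":0,"wz":0},
  {"jaw":-1,"tx":-4.03,"ty":-2.1,"tz":0,"wx":0,"wy":0,"wz":0},
  {"jaw":-1,"tx":-4.03,"ty":-2.1,"tz":0,"wx":0,"wy":0,"wz":0},
  {"jaw":-1,"tx":-4.03,"ty":-2.1,"tz":0,"wx":0,"wy":0,"wz":0},
  {"jaw":-1,"tx":0,"ty":0,"tz":0,"wx":0,"wy":0,"wz":0},
  {"jaw":-1,"tx":0,"ty":0,"tz":0,"wx":0,"wy":0,"wz":0},
])

```text
clock: 5.22
tcp_pos: [0.6595, 0.1005, 0.3503]
orientation: [-0.002, 0.05, 0.999, 0.0]
wrist_force: [0.8, -0.7, -2.2]
finger_gap: 0.0085
```

Run:
```python
from h import *
plan((.629,-.036,.20),84.25)
c,im=snap("wrist","w4")
b=np.array([.629,-.036,0]);y=np.array([np.cos(np.radians(84.25)),np.sin(np.radians(84.25)),0]);x=np.array([y[1],-y[0],0])
for sg in(1,-1):
  for dx,dy in((-.018,50),(.018,50),(.018,60),(-.018,60)):
    p=b+x*dx+y*sg*dy/1000+[0,0,.104];print(proj(c,p).round(1))
```

```text
t 5.225 tcp [0.6595 0.1005 0.3503] grasp [0.659  0.1005 0.1953] F [ 0.8 -0.7 -2.2] gap 0.0085 j6 0.131
shift cm [  1.67 -13.88  -0.46] turn deg [-0.   -0.2   0.02]
[183.3 203.8]
[189.2 257.5]
[204.2 257.5]
[199.  203.8]
[ 26.8 203.6]
[ 39.3 257.3]
[ 24.3 257.2]
[ 11.1 203.5]
```

View pics/w4.png

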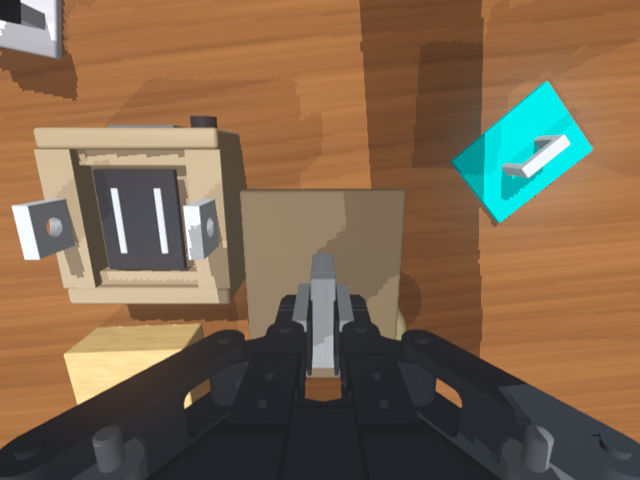

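Run:
```python
import cv2
im=cv2.imread("pics/w4.png")
a=cv2.resize(im[190:270,0:90],None,fx=7,fy=7,interpolation=cv2.INTER_CUBIC)
b=cv2.resize(im[190:270,170:230],None,fx=7,fy=7,interpolation=cv2.INTER_CUBIC)
cv2.imwrite("pics/w4a.png",a);cv2.imwrite("pics/w4b.png",b)
```

```text
(no output)
```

View pics/w4a.png

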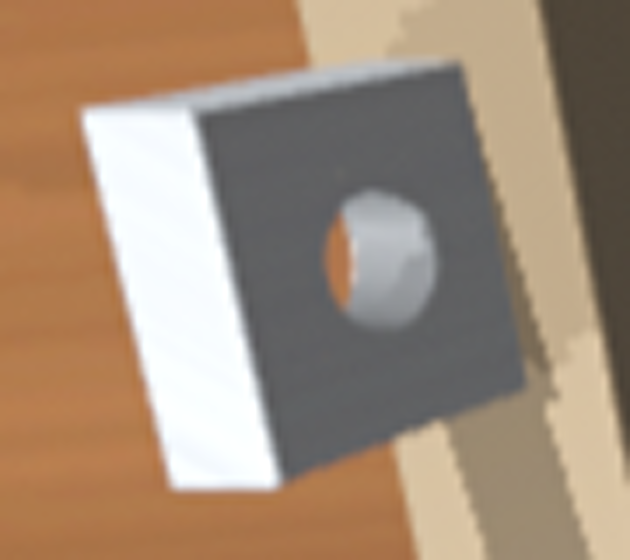

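View pics/w4b.png

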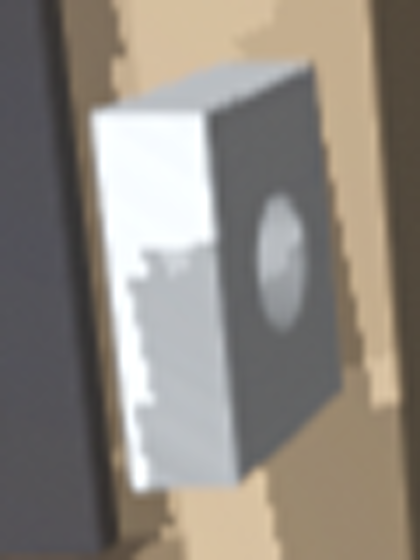

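Run:
```python
from h import *
import pickle
from scipy.optimize import least_squares
c=pickle.load(open("pics/w4.pkl","rb"))
L=[((82,108),(-18,-60,104)),((195,108),(-18,-50,104)),((280,490),(18,-50,104)),((172,490),(18,-60,104)),((462,62),(-18,-50,70)),((525,385),(18,-50,70))]
Rr=[((93,112),(-18,50,104)),((205,110),(-18,60,104)),((238,490),(18,60,104)),((133,492),(18,50,104)),((315,65),(-18,60,70)),((342,385),(18,60,70))]
obs=[(uncrop(p,0,190,7),q) for p,q in L]+[(uncrop(p,170,190,7),q) for p,q in Rr]
def f(v):
    r=[]
    for uv,q in obs:
        a=v[2];X=np.array([np.cos(a),np.sin(a)]);Y=np.array([-X[1],X[0]])
        P=v[:2]+q[0]/1e3*X+q[1]/1e3*Y
        r+=list(proj(c,[*P,q[2]/1e3+(v[3] if len(v)>3 else 0)])-uv)
    return np.array(r)
for v0 in ([.629,-.036,-.1],[.629,-.036,-.1,0]):
    s=least_squares(f,v0,x_scale=.01);print(s.x.round(4),np.degrees(s.x[2]),np.sqrt((s.fun**2).mean()));
print(s.fun.reshape(-1,2).round(1))
# held cover: far edges, where bar is
st=get_state();q=st["orientation"];R=Ro.from_quat([q[1],q[2],q[3],q[0]])
g=st["tcp_pos"]+R.apply([0,0,.155]);print(g)
for d in [(.05,.038,.029),(.05,-.038,.029),(-.02,0,-.004),(.02,.005,-.004),(.02,-.005,-.004)]:
    print(d,proj(c,g+R.apply(d)).round(1))
```

```text
[ 0.6302 -0.0365 -0.1009] -5.778587812503162 0.4442043606802054
[ 6.303e-01 -3.670e-02 -1.011e-01 -4.000e-04] -5.791446034822658 0.43227113533886763
[[-0.1  0.5]
 [-0.6  0.5]
 [-0.3 -0.6]
 [ 0.2 -0.7]
 [ 0.1 -0.3]
 [ 0.6  0.5]
 [-0.   0.2]
 [-0.4  0.6]
 [ 0.1 -0.3]
 [ 0.1 -0.6]
 [ 0.2 -0.5]
 [ 0.3  0.8]]
[0.65877224 0.10097841 0.19586652]
(0.05, 0.038, 0.029) [408.4 189.9]
(0.05, -0.038, 0.029) [238.  189.9]
(-0.02, 0, -0.004) [323.1 372.1]
(0.02, 0.005, -0.004) [336.4 280.6]
(0.02, -0.005, -0.004) [309.8 280.5]
```

Run:
```python
import cv2
im=cv2.imread("pics/w4.png")
cv2.imwrite("pics/w4c.png",cv2.resize(im[180:400,230:415],None,fx=2.7,fy=2.7,interpolation=cv2.INTER_CUBIC))
```

```text
(no output)
```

View pics/w4c.png

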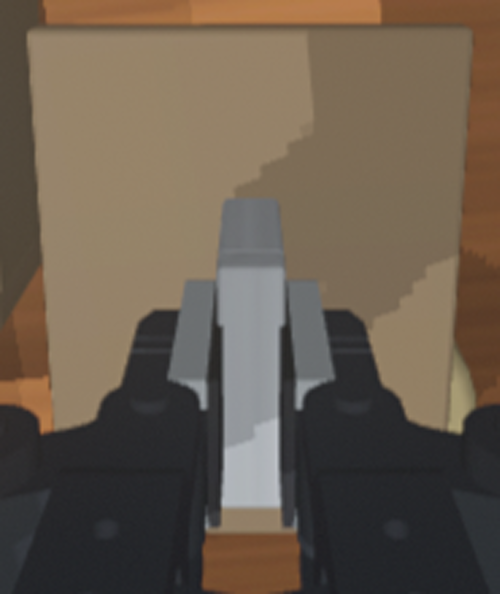

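Run:
```python
from h import *
plan((.6302,-.0366,.14),84.21)
```

```text
t 5.275 tcp [0.6592 0.1009 0.3509] grasp [0.6588 0.101  0.1959] F [-0.8 -0.2 -1. ] gap 0.0083 j6 0.131
shift cm [  1.5  -13.97   5.59] turn deg [ 0.   -0.15  0.09]
```

Request:
carry_out([
  {"jaw":-1,"tx":0.5,"ty":-4.66,"tz":0,"wx":0,"wy":0,"wz":0},
  {"jaw":-1,"tx":0.5,"ty":-4.66,"tz":0,"wx":0,"wy":0,"wz":0},
  {"jaw":-1,"tx":0.5,"ty":-4.65,"tz":0,"wx":0,"wy":0,"wz":0},
  {"jaw":-1,"tx":0,"ty":0,"tz":0,"wx":0,"wy":0,"wz":0},
  {"jaw":-1,"tx":0,"ty":0,"tz":2.8,"wx":0,"wy":0,"wz":0},
  {"jaw":-1,"tx":0,"ty":0,"tz":2.8,"wx":0,"wy":0,"wz":0},
  {"jaw":-1,"tx":0,"ty":0,"tz":0,"wx":0,"wy":0,"wz":0},
  {"jaw":-1,"tx":0,"ty":0,"tz":0,"wx":0,"wy":0,"wz":0},
])

```text
clock: 6.28
tcp_pos: [0.6311, -0.0359, 0.2971]
orientation: [0.001, 0.05, 0.999, 0.0]
wrist_force: [0.1, 0.1, -1.2]
finger_gap: 0.0085
```

Run:
```python
from h import *
plan((.6302,-.0366,.111),84.21)
snap("wrist","w5")
c,im=snap("scene","s5")
x0,y0,s=240,200,6
cv2.imwrite("pics/s5c.png",cv2.resize(im[y0:y0+100,x0:x0+110],None,fx=s,fy=s,interpolation=cv2.INTER_CUBIC))
```

```text
t 6.275 tcp [ 0.6311 -0.0359  0.2971] grasp [ 0.6313 -0.0359  0.1421] F [ 0.1  0.1 -1.2] gap 0.0085 j6 -0.085
shift cm [ 0.09 -0.08  3.11] turn deg [0.01 0.06 0.11]
```

View pics/w5.png

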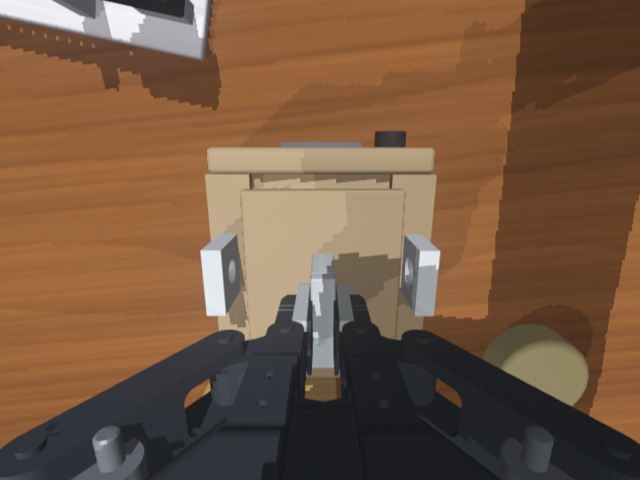

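View pics/s5c.png

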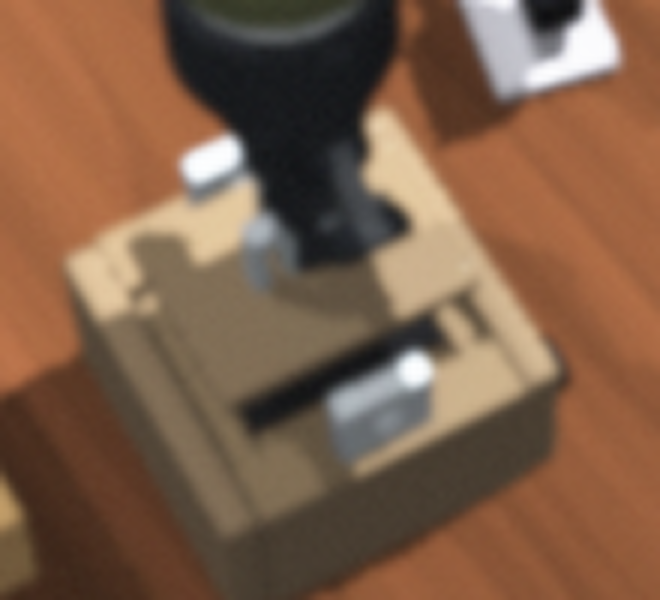

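Request:
carry_out([
  {"jaw":-1,"tx":0.09,"ty":-0.08,"tz":0.6,"wx":0,"wy":0,"wz":0.1},
  {"jaw":-1,"tx":0,"ty":0,"tz":1,"wx":0,"wy":0,"wz":0},
  {"jaw":-1,"tx":0,"ty":0,"tz":1,"wx":0,"wy":0,"wz":0},
  {"jaw":-1,"tx":0,"ty":0,"tz":0.4,"wx":0,"wy":0,"wz":0},
  {"jaw":-1,"tx":0,"ty":0,"tz":0,"wx":0,"wy":0,"wz":0},
  {"jaw":-1,"tx":0,"ty":0,"tz":0,"wx":0,"wy":0,"wz":0},
])

```text
clock: 7.12
tcp_pos: [0.6302, -0.0377, 0.2662]
orientation: [0.0, 0.051, 0.999, 0.0]
wrist_force: [0.6, -0.0, -1.1]
finger_gap: 0.0085
```

Run:
```python
from h import *
plan((.6302,-.0366,.1002),84.21)
snap("wrist","w6")
im=cv2.imread("pics/w6.png")
cv2.imwrite("pics/w6c.png",cv2.resize(im[130:380,190:450],None,fx=2.4,fy=2.4,interpolation=cv2.INTER_CUBIC))
```

```text
t 7.125 tcp [ 0.6302 -0.0377  0.2662] grasp [ 0.6303 -0.0377  0.1112] F [ 0.6 -0.  -1.1] gap 0.0085 j6 -0.084
shift cm [0.02 0.11 1.1 ] turn deg [ 0.01  0.03 -0.08]
```

View pics/w6c.png

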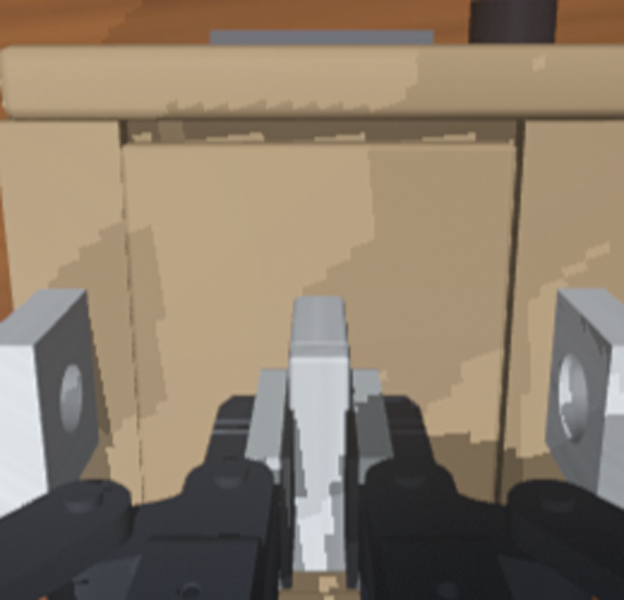

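Request:
carry_out([
  {"jaw":-1,"tx":0,"ty":0,"tz":0.3,"wx":0,"wy":0,"wz":0},
  {"jaw":-1,"tx":0,"ty":0,"tz":0.3,"wx":0,"wy":0,"wz":0},
  {"jaw":-1,"tx":0,"ty":0,"tz":0.1,"wx":0,"wy":0,"wz":0},
  {"jaw":-1,"tx":0,"ty":0,"tz":0.1,"wx":0,"wy":0,"wz":0},
  {"jaw":-1,"tx":0,"ty":0,"tz":0.1,"wx":0,"wy":0,"wz":0},
  {"jaw":-1,"tx":0,"ty":0,"tz":0.1,"wx":0,"wy":0,"wz":0},
  {"jaw":-1,"tx":0,"ty":0,"tz":0,"wx":0,"wy":0,"wz":0},
], force=90)

```text
clock: 8.05
tcp_pos: [0.6299, -0.0376, 0.2573]
orientation: [0.0, 0.051, 0.999, -0.0]
wrist_force: [-2.1, 0.6, 6.5]
finger_gap: 0.0078
```

Run:
```python
from h import *
plan((.6302,-.0366,.1002),84.21)
snap("wrist","w7")
im=cv2.imread("pics/w7.png")
cv2.imwrite("pics/w7c.png",cv2.resize(im[130:380,190:450],None,fx=2.4,fy=2.4,interpolation=cv2.INTER_CUBIC))
```

```text
t 8.05 tcp [ 0.6299 -0.0376  0.2573] grasp [ 0.6301 -0.0377  0.1023] F [-2.1  0.6  6.5] gap 0.0078 j6 -0.084
shift cm [-0.02  0.11  0.21] turn deg [-0.01  0.05 -0.08]
```

View pics/w7c.png

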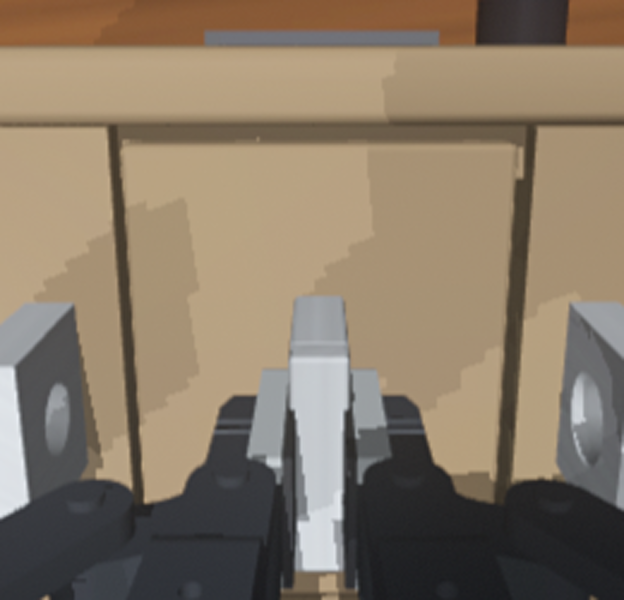

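Request:
carry_out([
  {"jaw":-1,"tx":0,"ty":0,"tz":0.1,"wx":0,"wy":0,"wz":0},
  {"jaw":-1,"tx":0,"ty":0,"tz":0.1,"wx":0,"wy":0,"wz":0},
  {"jaw":-1,"tx":0,"ty":0,"tz":0.1,"wx":0,"wy":0,"wz":0},
  {"jaw":-1,"tx":0,"ty":0,"tz":0,"wx":0,"wy":0,"wz":0},
  {"jaw":-1,"tx":0,"ty":0,"tz":0,"wx":0,"wy":0,"wz":0},
])

```text
clock: 8.72
tcp_pos: [0.6298, -0.0376, 0.2553]
orientation: [0.001, 0.051, 0.999, -0.0]
wrist_force: [-5.6, 0.6, 11.8]
finger_gap: 0.0078
```

Run:
```python
from h import *
plan((.6302,-.0366,.1002),84.21)
```

```text
t 8.725 tcp [ 0.6298 -0.0376  0.2553] grasp [ 0.63   -0.0377  0.1003] F [-5.6  0.6 11.8] gap 0.0078 j6 -0.084
shift cm [-0.03  0.1   0.01] turn deg [-0.01  0.08 -0.08]
```

Request:
carry_out([
  {"jaw":-1,"tx":0,"ty":0,"tz":0.1,"wx":0,"wy":0,"wz":0},
  {"jaw":-1,"tx":0,"ty":0,"tz":0.1,"wx":0,"wy":0,"wz":0},
  {"jaw":-1,"tx":0,"ty":0,"tz":0.1,"wx":0,"wy":0,"wz":0},
  {"jaw":-1,"tx":0,"ty":0,"tz":0,"wx":0,"wy":0,"wz":0},
  {"jaw":-1,"tx":0,"ty":0,"tz":0,"wx":0,"wy":0,"wz":0},
])

```text
clock: 9.35
tcp_pos: [0.6296, -0.0375, 0.2552]
orientation: [0.002, 0.051, 0.999, -0.0]
wrist_force: [-12.1, 1.0, 27.5]
finger_gap: 0.0081
```

Run:
```python
from h import *
plan((.6302,-.0366,.1002),84.21)
snap("wrist","w8")
im=cv2.imread("pics/w8.png")
cv2.imwrite("pics/w8c.png",cv2.resize(im[130:380,190:450],None,fx=2.4,fy=2.4,interpolation=cv2.INTER_CUBIC))
```

```text
t 9.35 tcp [ 0.6296 -0.0375  0.2552] grasp [ 0.6301 -0.0377  0.1002] F [-12.1   1.   27.5] gap 0.0081 j6 -0.084
shift cm [-0.05  0.1  -0.  ] turn deg [-0.04  0.18 -0.07]
```

View pics/w8c.png

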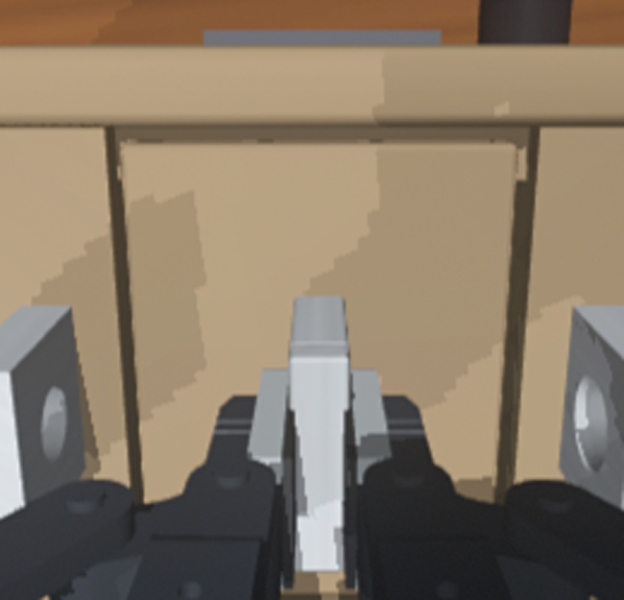

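Request:
carry_out([
  {"jaw":-1,"tx":0,"ty":0,"tz":-0.3,"wx":0,"wy":0,"wz":0},
  {"jaw":-1,"tx":0,"ty":0,"tz":0,"wx":0,"wy":0,"wz":0},
  {"jaw":-0.3,"tx":0,"ty":0,"tz":0,"wx":0,"wy":0,"wz":0},
  {"jaw":-0.3,"tx":0,"ty":0,"tz":0,"wx":0,"wy":0,"wz":0},
  {"jaw":-0.3,"tx":0,"ty":0,"tz":0,"wx":0,"wy":0,"wz":0},
  {"jaw":-0.3,"tx":0,"ty":0,"tz":-1,"wx":0,"wy":0,"wz":0},
  {"jaw":-0.3,"tx":0,"ty":0,"tz":-3,"wx":0,"wy":0,"wz":0},
  {"jaw":-0.3,"tx":0,"ty":0,"tz":-4,"wx":0,"wy":0,"wz":0},
  {"jaw":-0.3,"tx":0,"ty":0,"tz":-4,"wx":0,"wy":0,"wz":0},
])

```text
clock: 10.52
tcp_pos: [0.63, -0.0377, 0.3747]
orientation: [0.0, 0.051, 0.999, 0.0]
wrist_force: [0.6, -1.0, 0.1]
finger_gap: 0.0301
```

Run:
```python
from h import *
plan((.4643,-.1226,.16),72.9)
snap("wrist","w9")
```

```text
t 10.525 tcp [ 0.63   -0.0377  0.3747] grasp [ 0.63   -0.0377  0.2197] F [ 0.6 -1.   0.1] gap 0.0301 j6 -0.084
shift cm [ 15.61 -10.14   5.96] turn deg [1.000e-02 2.000e-02 1.123e+01]
```

View pics/w9.png

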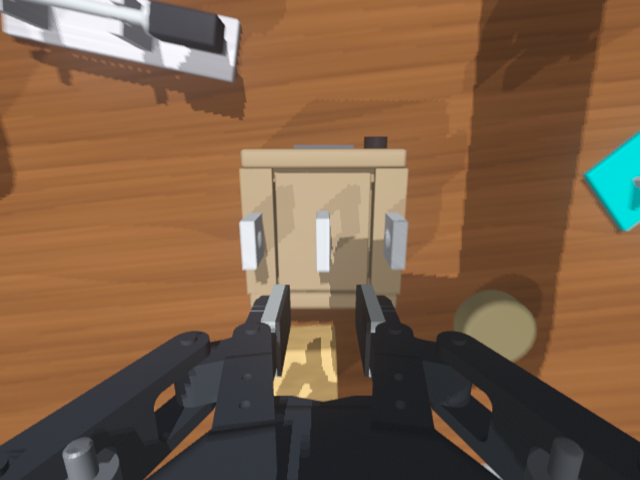

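Run:
```python
import cv2
im=cv2.imread("pics/w9.png")
cv2.imwrite("pics/w9c.png",cv2.resize(im[140:310,230:420],None,fx=4,fy=4,interpolation=cv2.INTER_CUBIC)[:600])
```

```text
(no output)
```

View pics/w9c.png

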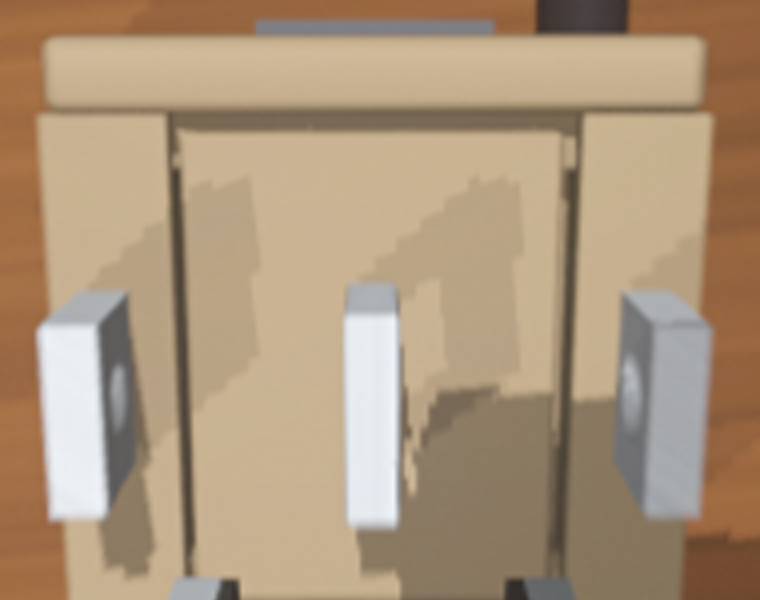

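Run:
```python
from h import *
import pickle
from scipy.optimize import least_squares
c=pickle.load(open("pics/w9.pkl","rb"))
U=lambda p:uncrop(p,230,140,4)
case=[((38,328),(-18,-60,104)),((98,323),(-18,-50,104)),((107,520),(18,-50,104)),((50,520),(18,-60,104)),((128,293),(-18,-50,70)),
((652,322),(-18,50,104)),((711,327),(-18,60,104)),((700,518),(18,60,104)),((650,517),(18,50,104)),((622,293),(-18,50,70))]
bar=[((346,314),(-20,-5,4)),((398,314),(-20,5,4)),((398,526),(20,5,4)),((348,526),(20,-5,4))]
def fit(obs,v0):
    def f(v):
        r=[];a=v[2];X=np.array([np.cos(a),np.sin(a)]);Y=np.array([-X[1],X[0]])
        for p,q in obs:
            P=v[:2]+q[0]/1e3*X+q[1]/1e3*Y; r+=list(proj(c,[*P,q[2]/1e3+v[3]])-U(p))
        return np.array(r)
    s=least_squares(f,v0,x_scale=.01);print(s.x.round(4),np.degrees(s.x[2]).round(2),np.sqrt((s.fun**2).mean()).round(2))
fit(case,[.63,-.036,-.1,0]);fit(bar,[.63,-.036,-.1,.099])
```

```text
[ 0.6303 -0.0369 -0.0982  0.0027] -5.63 0.58
[ 0.6301 -0.0374 -0.0973  0.1018] -5.57 0.36
```

Request:
carry_out([
  {"jaw":0.3,"tx":3.9,"ty":-2.53,"tz":0,"wx":0,"wy":0,"wz":0},
  {"jaw":0.3,"tx":3.9,"ty":-2.53,"tz":0,"wx":0,"wy":0,"wz":0},
  {"jaw":0.3,"tx":3.9,"ty":-2.54,"tz":0,"wx":0,"wy":0,"wz":0},
  {"jaw":0.3,"tx":3.9,"ty":-2.54,"tz":0,"wx":0,"wy":0,"wz":0},
  {"jaw":0.3,"tx":0,"ty":0,"tz":2,"wx":0,"wy":0,"wz":5.6},
  {"jaw":0.3,"tx":0,"ty":0,"tz":2,"wx":0,"wy":0,"wz":5.6},
  {"jaw":0.3,"tx":0,"ty":0,"tz":0,"wx":0,"wy":0,"wz":0},
  {"jaw":0.3,"tx":0,"ty":0,"tz":0,"wx":0,"wy":0,"wz":0},
])

```text
clock: 11.58
tcp_pos: [0.4648, -0.1226, 0.3338]
orientation: [0.0, 0.148, 0.989, -0.0]
wrist_force: [-0.5, -0.0, 0.7]
finger_gap: 0.0556
```

Run:
```python
from h import *
plan((.4643,-.1226,.05),72.9)
snap("wrist","w10")
```

```text
t 11.575 tcp [ 0.4648 -0.1226  0.3338] grasp [ 0.465  -0.1227  0.1788] F [-0.5 -0.   0.7] gap 0.0556 j6 -0.129
shift cm [ 7.000e-02 -1.000e-02  1.288e+01] turn deg [-0.    0.06  0.13]
```

View pics/w10.png

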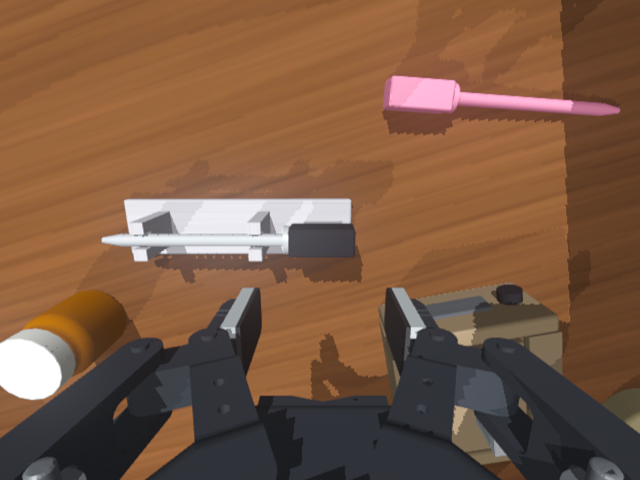

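Run:
```python
import cv2
im=cv2.imread("pics/w10.png")
cv2.imwrite("pics/w10c.png",cv2.resize(im[190:275,95:365],None,fx=2.9,fy=2.9,interpolation=cv2.INTER_CUBIC))
cv2.imwrite("pics/w10d.png",cv2.resize(im[210:270,270:370],None,fx=7,fy=7,interpolation=cv2.INTER_CUBIC))
```

```text
(no output)
```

View pics/w10c.png

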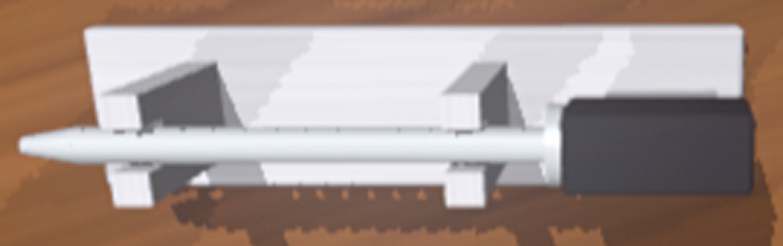

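View pics/w10d.png

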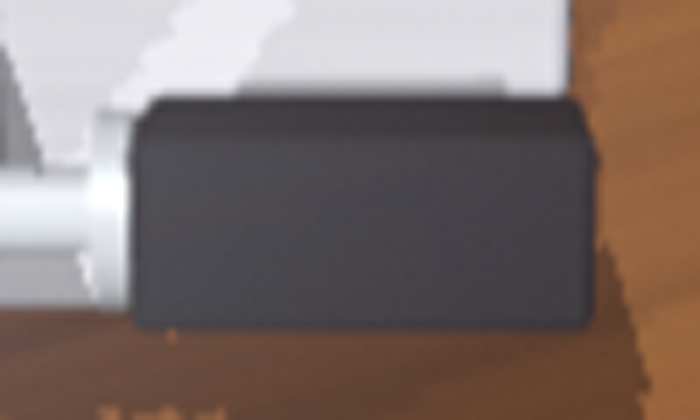

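Run:
```python
from h import *
import pickle
c=pickle.load(open("pics/w10.pkl","rb"))
P=np.array([onz(c,uncrop(p,270,210,7),.062) for p in [(137,137),(590,137),(595,328),(137,328)]])
print(P.mean(0).round(4),np.linalg.norm(P[1]-P[0]),np.linalg.norm(P[2]-P[1]))
A=onz(c,uncrop((20,146),95,190,2.9),.05);B=onz(c,uncrop((520,145),95,190,2.9),.05);d=A-B
ang=np.degrees(np.arctan2(d[1],d[0]));print(A.round(4),ang)
u=d/np.linalg.norm(d); print("pin_grip from tip", (A-u*.169).round(4))
```

```text
[ 0.4641 -0.123   0.062 ] 0.04714290914073437 0.020911910041735798
[ 0.4157 -0.286   0.05  ] -106.7913483047639
pin_grip from tip [ 0.4645 -0.1242  0.05  ]
```

Request:
carry_out([
  {"jaw":0.3,"tx":0,"ty":0,"tz":1,"wx":0,"wy":0,"wz":-10},
  {"jaw":0.3,"tx":0,"ty":0,"tz":1,"wx":0,"wy":0,"wz":-10},
  {"jaw":0.3,"tx":0,"ty":0,"tz":1,"wx":0,"wy":0,"wz":-10},
  {"jaw":0.3,"tx":0,"ty":0,"tz":1,"wx":0,"wy":0,"wz":-10},
  {"jaw":0.3,"tx":0,"ty":0,"tz":1,"wx":0,"wy":0,"wz":-10},
  {"jaw":0.3,"tx":0,"ty":0,"tz":0,"wx":0,"wy":0,"wz":-10},
  {"jaw":0.3,"tx":0,"ty":0,"tz":0,"wx":0,"wy":0,"wz":-10},
  {"jaw":0.3,"tx":0,"ty":0,"tz":0,"wx":0,"wy":0,"wz":-10},
  {"jaw":0.3,"tx":0,"ty":0,"tz":0,"wx":0,"wy":0,"wz":-10},
  {"jaw":0.3,"tx":0,"ty":0,"tz":0,"wx":0,"wy":0,"wz":0},
  {"jaw":0.3,"tx":0,"ty":0,"tz":0,"wx":0,"wy":0,"wz":0},
])

```text
clock: 13.0
tcp_pos: [0.4648, -0.1226, 0.2835]
orientation: [0.0, -0.593, 0.805, -0.0]
wrist_force: [-0.7, 1.4, 0.5]
finger_gap: 0.0556
```

Run:
```python
from h import *
plan((.4643,-.1235,.052),163.1)
c,_=snap("wrist","w11")
u=np.array([np.cos(np.radians(-106.9)),np.sin(np.radians(-106.9)),0]);g=np.array([.4643,-.1235,.05])
print(proj(c,g+[0,0,.012]),proj(c,g+u*.169))
```

```text
t 13.0 tcp [ 0.4648 -0.1226  0.2835] grasp [ 0.4649 -0.1226  0.1285] F [-0.7  1.4  0.5] gap 0.0556 j6 -1.696
shift cm [0.1  0.03 7.65] turn deg [-0.05 -0.   -0.3 ]
[323.57360726 265.79126953] [322.26232014 -66.33975857]
```

View pics/w11.png

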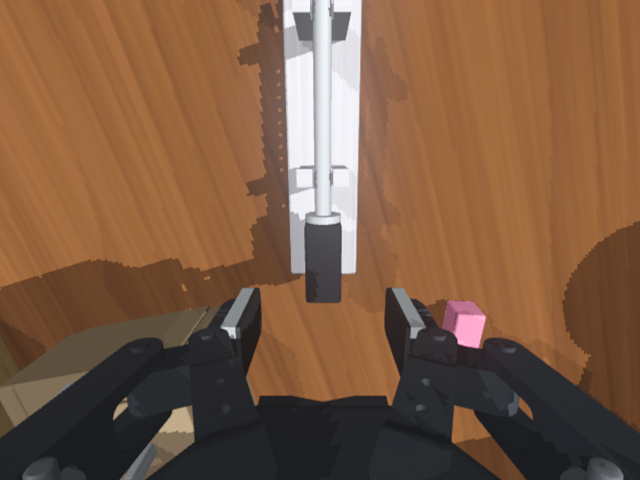

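Request:
carry_out([
  {"jaw":0.3,"tx":0.1,"ty":0.03,"tz":2.5,"wx":0,"wy":0,"wz":-0.3},
  {"jaw":0.2,"tx":0,"ty":0,"tz":2.5,"wx":0,"wy":0,"wz":0},
  {"jaw":0.1,"tx":0,"ty":0,"tz":1.65,"wx":0,"wy":0,"wz":0},
  {"jaw":0,"tx":0,"ty":0,"tz":1,"wx":0,"wy":0,"wz":0},
  {"jaw":0,"tx":0,"ty":0,"tz":0,"wx":0,"wy":0,"wz":0},
  {"jaw":0,"tx":0,"ty":0,"tz":0,"wx":0,"wy":0,"wz":0},
])

```text
clock: 13.8
tcp_pos: [0.4643, -0.1236, 0.2071]
orientation: [0.0, -0.596, 0.803, -0.0]
wrist_force: [0.2, -0.4, 0.3]
finger_gap: 0.0428
```

Run:
```python
from h import *
plan((.4643,-.1235,.051),163.1)
snap("wrist","w12")
```

```text
t 13.8 tcp [ 0.4643 -0.1236  0.2071] grasp [ 0.4645 -0.1237  0.0521] F [ 0.2 -0.4  0.3] gap 0.0428 j6 -1.705
shift cm [-0.01  0.01  0.11] turn deg [-0.06 -0.    0.12]
```

View pics/w12.png

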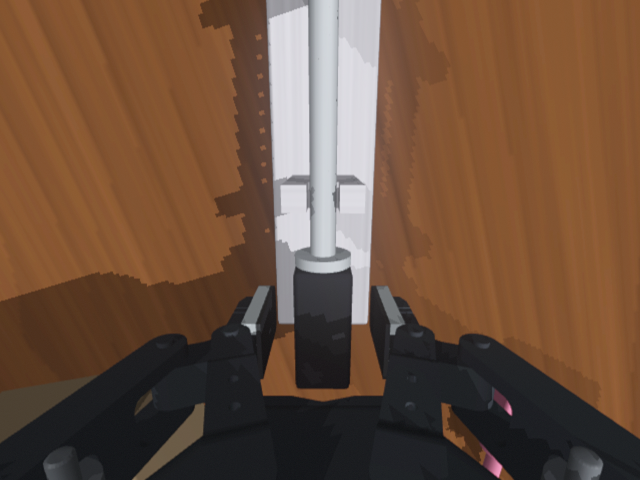

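The handle is centred between the pads at column 323 and the shank runs straight up the image, so I'll grip it.

Request:
carry_out([
  {"jaw":-1,"tx":0,"ty":0,"tz":0.1,"wx":0,"wy":0,"wz":0},
  {"jaw":-1,"tx":0,"ty":0,"tz":0,"wx":0,"wy":0,"wz":0},
  {"jaw":-1,"tx":0,"ty":0,"tz":0,"wx":0,"wy":0,"wz":0},
  {"jaw":-1,"tx":0,"ty":0,"tz":0,"wx":0,"wy":0,"wz":0},
  {"jaw":-1,"tx":0,"ty":0,"tz":0,"wx":0,"wy":0,"wz":0},
  {"jaw":-1,"tx":0,"ty":0,"tz":0,"wx":0,"wy":0,"wz":0},
], force=80)

```text
clock: 14.6
tcp_pos: [0.4643, -0.1236, 0.2062]
orientation: [0.0, -0.596, 0.803, -0.001]
wrist_force: [-0.5, 0.1, 6.7]
finger_gap: 0.0209
```

Run:
```python
from h import *
plan((.4643,-.1235,.20),163.1)
```

```text
t 14.6 tcp [ 0.4643 -0.1236  0.2062] grasp [ 0.4645 -0.1236  0.0512] F [-0.5  0.1  6.7] gap 0.0209 j6 -1.706
shift cm [-1.000e-02 -2.000e-02 -1.488e+01] turn deg [-0.08 -0.    0.13]
```

Request:
carry_out([
  {"jaw":-1,"tx":0,"ty":0,"tz":-1.5,"wx":0,"wy":0,"wz":0},
  {"jaw":-1,"tx":0,"ty":0,"tz":-3.5,"wx":0,"wy":0,"wz":0},
  {"jaw":-1,"tx":0,"ty":0,"tz":-4.5,"wx":0,"wy":0,"wz":0},
  {"jaw":-1,"tx":0,"ty":0,"tz":-4,"wx":0,"wy":0,"wz":0},
  {"jaw":-1,"tx":0,"ty":0,"tz":-1.4,"wx":0,"wy":0,"wz":0},
  {"jaw":-1,"tx":0,"ty":0,"tz":0,"wx":0,"wy":0,"wz":0},
  {"jaw":-1,"tx":0,"ty":0,"tz":0,"wx":0,"wy":0,"wz":0},
])

```text
clock: 15.48
tcp_pos: [0.4633, -0.1232, 0.3528]
orientation: [-0.001, -0.596, 0.803, 0.001]
wrist_force: [0.5, 0.6, -1.3]
finger_gap: 0.0209
```

Run:
```python
from h import *
b=np.array([.6303,-.0368]);a=np.radians(84.3);Y=np.array([np.cos(a),np.sin(a)])
print(b+Y*.260)
plan((*(b+Y*.260),.20),174.3)
c,_=snap("wrist","w13")
c,_=snap("scene","s13")
```

```text
[0.65612313 0.22191445]
t 15.475 tcp [ 0.4633 -0.1232  0.3528] grasp [ 0.4629 -0.123   0.1978] F [ 0.5  0.6 -1.3] gap 0.0209 j6 -1.706
shift cm [-38.61  -8.5   -0.22] turn deg [  0.17   0.04 -11.07]
```

View pics/w13.png

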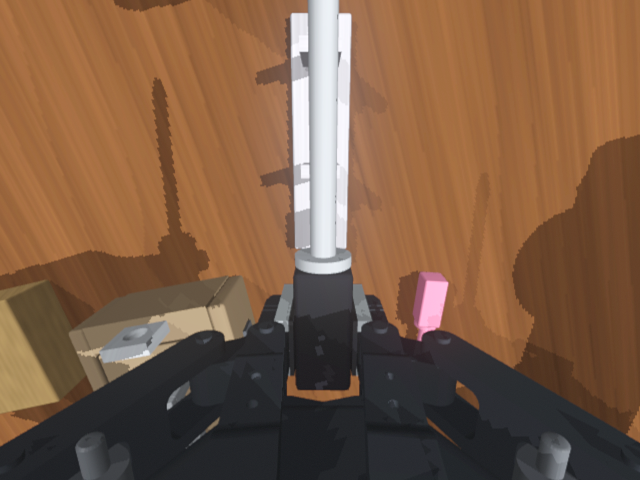

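View pics/s13.png

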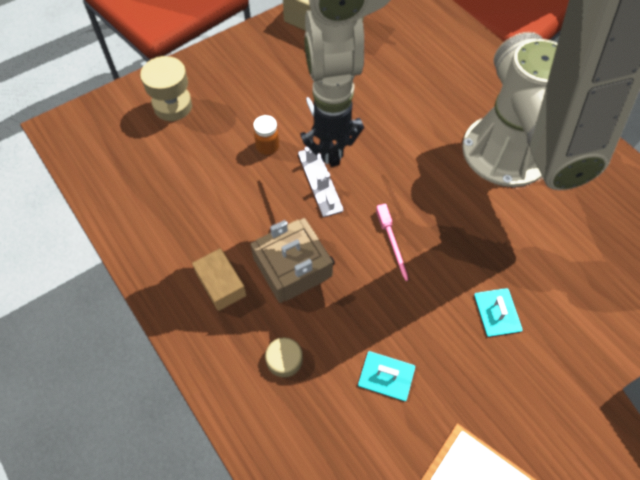

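Request:
carry_out([
  {"jaw":-1,"tx":-4.29,"ty":-0.944,"tz":0,"wx":0,"wy":0,"wz":0},
  {"jaw":-1,"tx":-4.29,"ty":-0.944,"tz":0,"wx":0,"wy":0,"wz":0},
  {"jaw":-1,"tx":-4.29,"ty":-0.944,"tz":0,"wx":0,"wy":0,"wz":0},
  {"jaw":-1,"tx":-4.29,"ty":-0.944,"tz":0,"wx":0,"wy":0,"wz":0},
  {"jaw":-1,"tx":-4.29,"ty":-0.944,"tz":0,"wx":0,"wy":0,"wz":0},
  {"jaw":-1,"tx":-4.29,"ty":-0.944,"tz":0,"wx":0,"wy":0,"wz":0},
  {"jaw":-1,"tx":-4.29,"ty":-0.944,"tz":0,"wx":0,"wy":0,"wz":0},
  {"jaw":-1,"tx":-4.29,"ty":-0.944,"tz":0,"wx":0,"wy":0,"wz":0},
  {"jaw":-1,"tx":-4.29,"ty":-0.944,"tz":0,"wx":0,"wy":0,"wz":0},
  {"jaw":-1,"tx":0,"ty":0,"tz":0,"wx":0,"wy":0,"wz":-5.5},
  {"jaw":-1,"tx":0,"ty":0,"tz":0,"wx":0,"wy":0,"wz":-5.5},
  {"jaw":-1,"tx":0,"ty":0,"tz":0,"wx":0,"wy":0,"wz":0},
  {"jaw":-1,"tx":0,"ty":0,"tz":0,"wx":0,"wy":0,"wz":0},
])

```text
clock: 17.2
tcp_pos: [0.6566, 0.2215, 0.3536]
orientation: [-0.001, -0.67, 0.742, 0.0]
wrist_force: [0.6, 0.4, -1.3]
finger_gap: 0.0209
```

Run:
```python
from h import *
b=np.array([.6303,-.0368]);a=np.radians(84.3);Y=np.array([np.cos(a),np.sin(a)])
plan((*(b+Y*.260),.0872),174.3)
c,_=snap("wrist","w14")
s=get_state();q=s["orientation"];R=Ro.from_quat([q[1],q[2],q[3],q[0]])
for d in (.029,.06,.1,.15,.169):
  g=s["tcp_pos"]+R.apply([d,0,.1562]);print(d,proj(c,g).round(1),[ (proj(c,s["tcp_pos"]+R.apply([d,e,.1562]))[0]).round(1) for e in(-.005,.005)])
print("bore",[proj(c,[*(b+Y*k),.086]).round(1) for k in (.06,.05,-.05)])
```

```text
t 17.2 tcp [0.6566 0.2215 0.3536] grasp [0.6564 0.2215 0.1986] F [ 0.6  0.4 -1.3] gap 0.0209 j6 -1.259
shift cm [-0.04  0.04 11.14] turn deg [ 0.08 -0.02 -0.17]
0.029 [322.8 254. ] [np.float64(309.8), np.float64(335.8)]
0.06 [322.9 171.7] [np.float64(309.0), np.float64(336.8)]
0.1 [322.9  47.3] [np.float64(307.7), np.float64(338.2)]
0.15 [ 323.1 -146.7] [np.float64(305.7), np.float64(340.4)]
0.169 [ 323.1 -235.2] [np.float64(304.8), np.float64(341.4)]
bore [array([322.4, -92.4]), array([ 322.4, -114.4]), array([ 321.9, -374.4])]
```

View pics/w14.png

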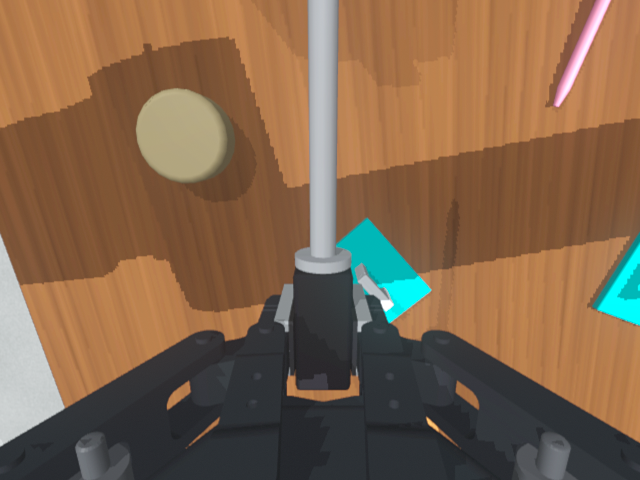

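Run:
```python
from h import *
im=cv2.imread("pics/w14.png").astype(float)
for r in (3,20,47,80,110,140,171,200,225):
    row=im[r,285:365].astype(float);sat=row.max(1)-row.min(1)  # shank gray
    m=np.where(sat<25)[0]+285
    print(r,m.min(),m.max(),m.max()-m.min()+1,(m.min()+m.max())/2)
```

```text
3 308 338 31 323.0
20 308 337 30 322.5
47 308 337 30 322.5
80 309 336 28 322.5
110 309 336 28 322.5
140 309 336 28 322.5
171 310 335 26 322.5
200 310 335 26 322.5
225 310 335 26 322.5
```

Request:
carry_out([
  {"jaw":-1,"tx":-0.04,"ty":0.04,"tz":2,"wx":0,"wy":0,"wz":-0.2},
  {"jaw":-1,"tx":0,"ty":0,"tz":4,"wx":0,"wy":0,"wz":0},
  {"jaw":-1,"tx":0,"ty":0,"tz":4,"wx":0,"wy":0,"wz":0},
  {"jaw":-1,"tx":0,"ty":0,"tz":1.15,"wx":0,"wy":0,"wz":0},
  {"jaw":-1,"tx":0,"ty":0,"tz":0,"wx":0,"wy":0,"wz":0},
  {"jaw":-1,"tx":0,"ty":0,"tz":0,"wx":0,"wy":0,"wz":0},
])

```text
clock: 18.0
tcp_pos: [0.6572, 0.2223, 0.2452]
orientation: [0.002, -0.672, 0.741, -0.001]
wrist_force: [-0.1, -0.1, -0.5]
finger_gap: 0.0206
```

Run:
```python
from h import *
b=np.array([.6303,-.0368]);a=np.radians(84.3);Y=np.array([np.cos(a),np.sin(a)])
plan((*(b+Y*.260),.0872),174.3)
s=get_state();q=s["orientation"];R=Ro.from_quat([q[1],q[2],q[3],q[0]])
for n,(x0,y0,w,h,f) in {"scene":(220,200,150,130,5),"top":(200,130,180,110,4.4)}.items():
    c,im=snap(n,n+"15")
    cv2.imwrite(f"pics/{n}15c.png",cv2.resize(im[y0:y0+h,x0:x0+w],None,fx=f,fy=f,interpolation=cv2.INTER_CUBIC)[:600])
    for nm,p in [("tip",s["tcp_pos"]+R.apply([.169,0,.1562])),("col",s["tcp_pos"]+R.apply([.029,0,.1562])),("lugtop+",[*(b+Y*.055),.104]),("boreout",[*(b+Y*.06),.086])]:
        pr=proj(c,p);print(n,nm,pr.round(1),((pr+.5-[x0,y0])*f-.5).round(0))
snap("wrist","w15")
```

```text
t 18.0 tcp [0.6572 0.2223 0.2452] grasp [0.6577 0.2224 0.0902] F [-0.1 -0.1 -0.5] gap 0.0206 j6 -1.263
shift cm [0.05 0.1  0.3 ] turn deg [-0.18  0.07  0.11]
scene tip [311.1 280.8] [457. 406.]
scene col [345.9 336.4] [632. 684.]
scene lugtop+ [303.1 263.3] [418. 319.]
scene boreout [304.5 269.2] [424. 348.]
top tip [283.2 186.6] [368. 251.]
top col [216.4 180.4] [ 74. 223.]
top lugtop+ [300.3 188.3] [443. 258.]
top boreout [298.2 189.1] [434. 262.]
```

View pics/scene15c.png

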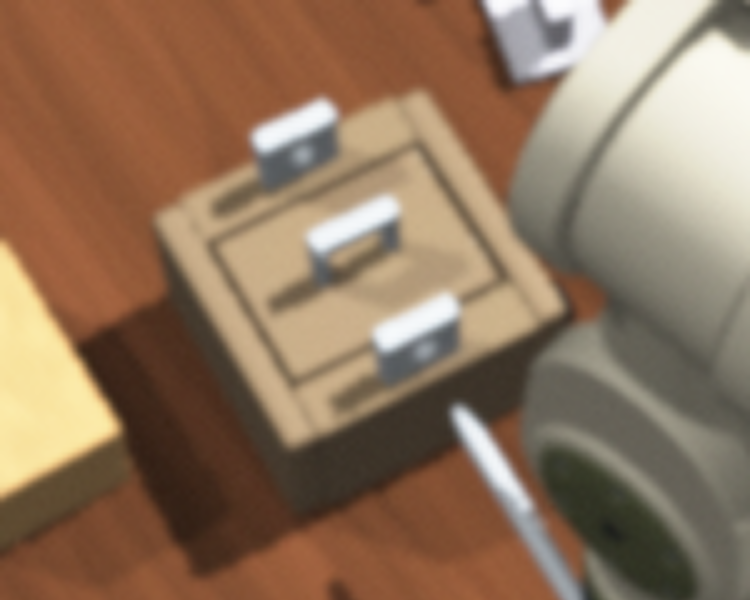

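View pics/top15c.png

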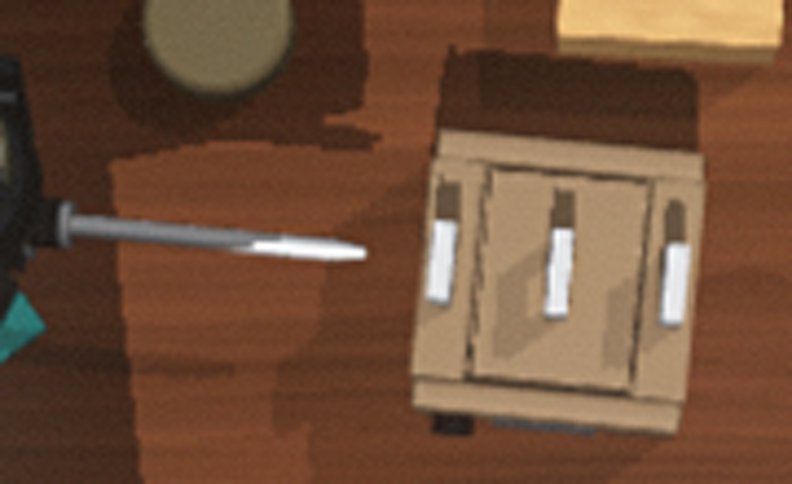

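View pics/w15.png

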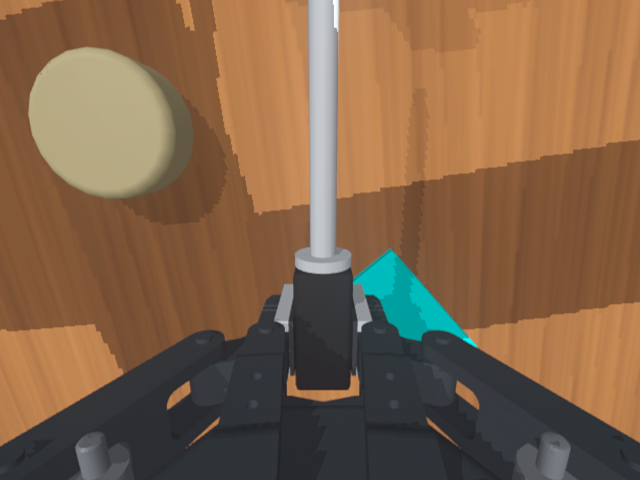

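Run:
```python
from h import *
b=np.array([.6300,-.0368]);a=np.radians(84.3);Y=np.array([np.cos(a),np.sin(a)])
plan((*(b+Y*.260),.0872),174.3)
print(get_state()["qvel"].round(4))
```

```text
t 18.15 tcp [0.657  0.2223 0.2449] grasp [0.6575 0.2224 0.0899] F [ 0.2  0.1 -0.7] gap 0.0209 j6 -1.263
shift cm [0.05 0.11 0.27] turn deg [-0.17  0.06  0.12]
[ 0.0017  0.0023 -0.0118 -0.0024  0.0005  0.0016]
```

Request:
carry_out([
  {"jaw":-1,"tx":0.05,"ty":0.11,"tz":0.25,"wx":-0.15,"wy":0,"wz":0.1},
  {"jaw":-1,"tx":0,"ty":0,"tz":0,"wx":0,"wy":0,"wz":0},
  {"jaw":-1,"tx":0,"ty":0,"tz":0,"wx":0,"wy":0,"wz":0},
  {"jaw":-1,"tx":0,"ty":0,"tz":0,"wx":0,"wy":0,"wz":0},
])

```text
clock: 18.65
tcp_pos: [0.6552, 0.2218, 0.2405]
orientation: [-0.001, -0.671, 0.741, 0.001]
wrist_force: [0.3, 0.1, -1.2]
finger_gap: 0.0208
```

Run:
```python
from h import *
b=np.array([.6300,-.0368]);a=np.radians(84.3);Y=np.array([np.cos(a),np.sin(a)])
plan((*(b+Y*.260),.0872),174.3)
```

```text
t 18.65 tcp [0.6552 0.2218 0.2405] grasp [0.6548 0.2218 0.0855] F [ 0.3  0.1 -1.2] gap 0.0208 j6 -1.262
shift cm [-0.02 -0.06 -0.17] turn deg [0.15 0.01 0.03]
```

Run:
```python
from h import *
b=np.array([.6300,-.0368]);a=np.radians(84.3);Y=np.array([np.cos(a),np.sin(a)])
for i in range(5):
    eyes.read_camera("top"); plan((*(b+Y*.260),.0872),174.3)
```

```text
t 18.7 tcp [0.6552 0.2218 0.2405] grasp [0.6548 0.2218 0.0855] F [-0.6 -0.2 -1. ] gap 0.0206 j6 -1.262
shift cm [-0.02 -0.06 -0.17] turn deg [0.15 0.   0.03]
t 18.75 tcp [0.6552 0.2218 0.2405] grasp [0.6548 0.2218 0.0855] F [ 0.4  0.3 -1.2] gap 0.0203 j6 -1.262
shift cm [-0.02 -0.06 -0.17] turn deg [0.15 0.   0.03]
t 18.8 tcp [0.6552 0.2218 0.2405] grasp [0.6548 0.2218 0.0855] F [ 0.8  0.6 -0.6] gap 0.0207 j6 -1.261
shift cm [-0.02 -0.06 -0.17] turn deg [0.15 0.   0.03]
t 18.85 tcp [0.6552 0.2218 0.2405] grasp [0.6548 0.2218 0.0855] F [ 0.9  0.3 -0.8] gap 0.0208 j6 -1.262
shift cm [-0.02 -0.06 -0.17] turn deg [0.15 0.   0.03]
t 18.9 tcp [0.6552 0.2218 0.2405] grasp [0.6548 0.2218 0.0855] F [-0.2 -0.9 -1.5] gap 0.0207 j6 -1.262
shift cm [-0.02 -0.06 -0.17] turn deg [0.15 0.01 0.03]
```

Request:
carry_out([
  {"jaw":-1,"tx":-0.5,"ty":-0.05,"tz":-0.15,"wx":0.1,"wy":0,"wz":0},
  {"jaw":-1,"tx":-0.5,"ty":0,"tz":0,"wx":0,"wy":0,"wz":0},
  {"jaw":-1,"tx":0.5,"ty":0,"tz":0,"wx":0,"wy":0,"wz":0},
  {"jaw":-1,"tx":0.5,"ty":0,"tz":0,"wx":0,"wy":0,"wz":0},
  {"jaw":-1,"tx":0,"ty":0,"tz":0,"wx":0,"wy":0,"wz":0},
])

```text
clock: 19.52
tcp_pos: [0.6557, 0.221, 0.242]
orientation: [-0.0, -0.671, 0.742, 0.0]
wrist_force: [-0.3, 0.3, -1.4]
finger_gap: 0.0209
```

Run:
```python
from h import *
b=np.array([.6300,-.0368]);a=np.radians(84.3);Y=np.array([np.cos(a),np.sin(a)])
plan((*(b+Y*.260),.0872),174.3)
```

```text
t 19.525 tcp [0.6557 0.221  0.242 ] grasp [0.6555 0.221  0.087 ] F [-0.3  0.3 -1.4] gap 0.0209 j6 -1.262
shift cm [-0.09 -0.01 -0.02] turn deg [ 0.06 -0.01 -0.02]
```

Request:
carry_out([
  {"jaw":-1,"tx":0.8,"ty":0,"tz":0,"wx":0,"wy":0,"wz":0},
  {"jaw":-1,"tx":0.8,"ty":0,"tz":0,"wx":0,"wy":0,"wz":0},
  {"jaw":-1,"tx":0.8,"ty":0,"tz":0,"wx":0,"wy":0,"wz":0},
  {"jaw":-1,"tx":0.2,"ty":0,"tz":0,"wx":0,"wy":0,"wz":0},
  {"jaw":-1,"tx":0,"ty":0,"tz":0,"wx":0,"wy":0,"wz":0},
])

```text
clock: 20.15
tcp_pos: [0.6532, 0.1956, 0.2421]
orientation: [-0.0, -0.671, 0.741, 0.0]
wrist_force: [-0.1, -0.8, -1.6]
finger_gap: 0.0207
```

Run:
```python
from h import *
b=np.array([.6300,-.0368]);a=np.radians(84.3);Y=np.array([np.cos(a),np.sin(a)])
plan((*(b+Y*.233),.0872),174.3)
s=get_state();q=s["orientation"];R=Ro.from_quat([q[1],q[2],q[3],q[0]])
for n,(x0,y0,w,h,f) in {"scene":(270,240,60,50,12),"top":(265,165,80,50,9)}.items():
    c,im=snap(n,n+"16")
    cv2.imwrite(f"pics/{n}16c.png",cv2.resize(im[y0:y0+h,x0:x0+w],None,fx=f,fy=f,interpolation=cv2.INTER_CUBIC)[:600])
    for nm,p in [("tip",s["tcp_pos"]+R.apply([.169,0,.1562])),("sh10cm",s["tcp_pos"]+R.apply([.12,0,.1562])),("lugtop+",[*(b+Y*.055),.104]),("boreout",[*(b+Y*.06),.086])]:
        pr=proj(c,p);print(n,nm,pr.round(1),((pr+.5-[x0,y0])*f-.5).round(0))
```

```text
t 20.15 tcp [0.6532 0.1956 0.2421] grasp [0.6531 0.1956 0.0871] F [-0.1 -0.8 -1.6] gap 0.0207 j6 -1.298
shift cm [ 0.05 -0.   -0.01] turn deg [0.04 0.01 0.  ]
scene tip [305.7 270.8] [434. 375.]
scene sh10cm [317.2 289.3] [572. 597.]
scene lugtop+ [303.2 263.3] [404. 285.]
scene boreout [304.6 269.1] [421. 355.]
top tip [296.1 189.1] [284. 221.]
top sh10cm [272.7 186.9] [ 74. 201.]
top lugtop+ [300.3 188.4] [321. 215.]
top boreout [298.2 189.2] [303. 222.]
```

View pics/scene16c.png

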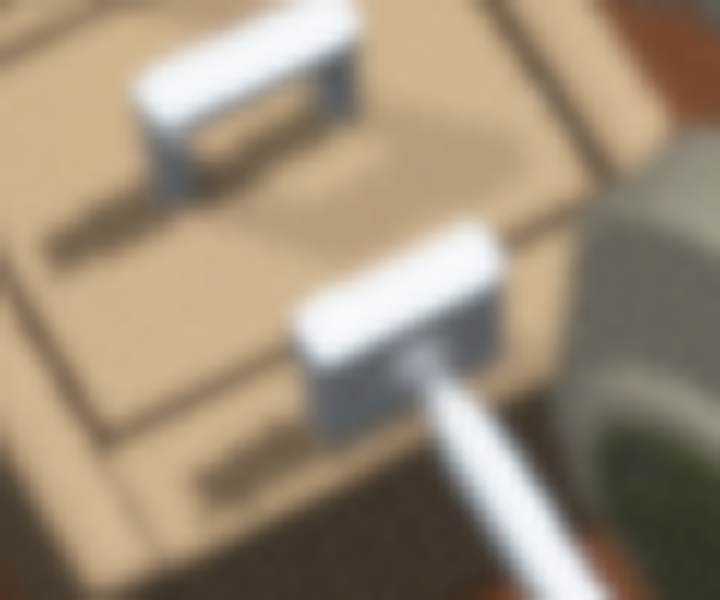

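View pics/top16c.png

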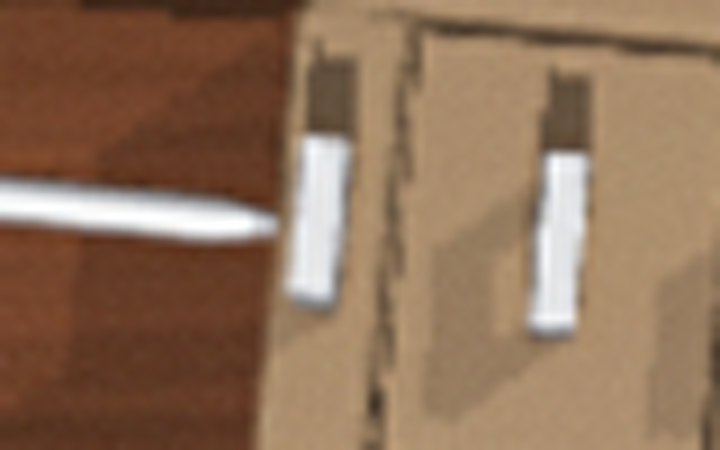

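Request:
carry_out([
  {"jaw":-1,"tx":0.5,"ty":0.03,"tz":0,"wx":0,"wy":0,"wz":0},
  {"jaw":-1,"tx":0.5,"ty":0,"tz":0,"wx":0,"wy":0,"wz":0},
  {"jaw":-1,"tx":0.5,"ty":0,"tz":0,"wx":0,"wy":0,"wz":0},
  {"jaw":-1,"tx":0.5,"ty":0,"tz":0,"wx":0,"wy":0,"wz":0},
  {"jaw":-1,"tx":0.5,"ty":0,"tz":0,"wx":0,"wy":0,"wz":0},
  {"jaw":-1,"tx":0,"ty":0,"tz":0,"wx":0,"wy":0,"wz":0},
])

```text
clock: 21.0
tcp_pos: [0.6504, 0.1705, 0.242]
orientation: [-0.0, -0.671, 0.741, 0.0]
wrist_force: [0.3, 0.4, -1.5]
finger_gap: 0.021
```

Run:
```python
from h import *
b=np.array([.6300,-.0368]);a=np.radians(84.3);Y=np.array([np.cos(a),np.sin(a)])
plan((*(b+Y*.089),.0872),174.3)
for n,(x0,y0,w,h,f) in {"scene":(270,240,60,50,12)}.items():
    c,im=snap(n,n+"17")
    cv2.imwrite(f"pics/{n}17c.png",cv2.resize(im[y0:y0+h,x0:x0+w],None,fx=f,fy=f,interpolation=cv2.INTER_CUBIC)[:600])
```

```text
t 21.0 tcp [0.6504 0.1705 0.242 ] grasp [0.6502 0.1705 0.087 ] F [ 0.3  0.4 -1.5] gap 0.021 j6 -1.334
shift cm [11.93 -0.03 -0.02] turn deg [ 0.05  0.   -0.01]
```

View pics/scene17c.png

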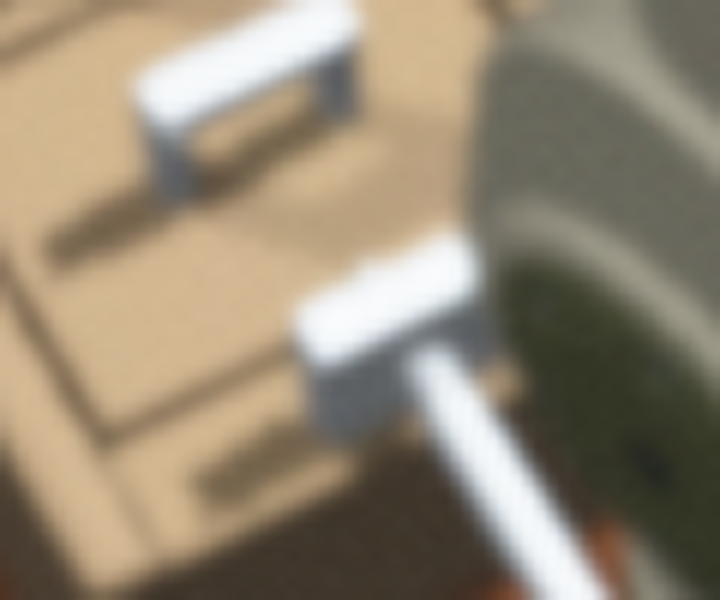

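Request:
carry_out([
  {"jaw":-1,"tx":0.9,"ty":0,"tz":0,"wx":0,"wy":0,"wz":0},
  {"jaw":-1,"tx":0.9,"ty":0,"tz":0,"wx":0,"wy":0,"wz":0},
  {"jaw":-1,"tx":0.9,"ty":0,"tz":0,"wx":0,"wy":0,"wz":0},
  {"jaw":-1,"tx":0.9,"ty":0,"tz":0,"wx":0,"wy":0,"wz":0},
  {"jaw":-1,"tx":0.9,"ty":0,"tz":0,"wx":0,"wy":0,"wz":0},
  {"jaw":-1,"tx":0.9,"ty":0,"tz":0,"wx":0,"wy":0,"wz":0},
  {"jaw":-1,"tx":0.9,"ty":0,"tz":0,"wx":0,"wy":0,"wz":0},
  {"jaw":-1,"tx":0,"ty":0,"tz":0,"wx":0,"wy":0,"wz":0},
])

```text
clock: 22.05
tcp_pos: [0.6441, 0.1075, 0.242]
orientation: [-0.0, -0.671, 0.742, 0.0]
wrist_force: [-0.6, 0.3, -0.9]
finger_gap: 0.0206
```

Run:
```python
from h import *
b=np.array([.6300,-.0368]);a=np.radians(84.3);Y=np.array([np.cos(a),np.sin(a)])
plan((*(b+Y*.089),.0872),174.3)
snap("wrist","w18")
```

```text
t 22.05 tcp [0.6441 0.1075 0.242 ] grasp [0.644  0.1075 0.087 ] F [-0.6  0.3 -0.9] gap 0.0206 j6 -1.428
shift cm [ 5.6  -0.03 -0.02] turn deg [ 0.05  0.01 -0.03]
```

View pics/w18.png

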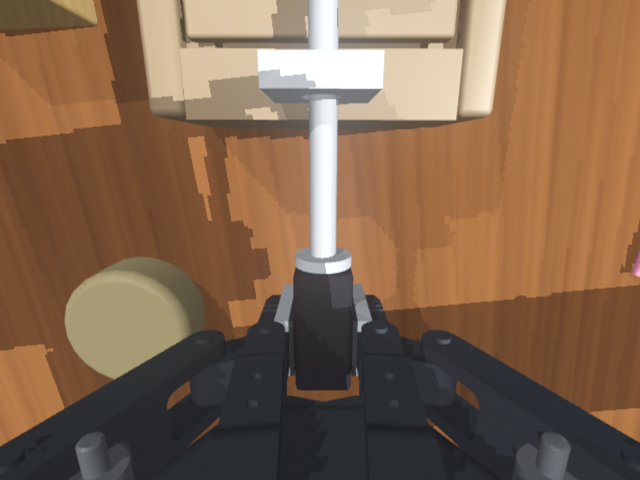

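Request:
carry_out([
  {"jaw":-1,"tx":0.8,"ty":0,"tz":0,"wx":0,"wy":0,"wz":0},
  {"jaw":-1,"tx":0.8,"ty":0,"tz":0,"wx":0,"wy":0,"wz":0},
  {"jaw":-1,"tx":0.8,"ty":0,"tz":0,"wx":0,"wy":0,"wz":0},
  {"jaw":-1,"tx":0.8,"ty":0,"tz":0,"wx":0,"wy":0,"wz":0},
  {"jaw":-1,"tx":0.8,"ty":0,"tz":0,"wx":0,"wy":0,"wz":0},
  {"jaw":-1,"tx":0.8,"ty":0,"tz":0,"wx":0,"wy":0,"wz":0},
  {"jaw":-1,"tx":0,"ty":0,"tz":0,"wx":0,"wy":0,"wz":0},
])

```text
clock: 22.98
tcp_pos: [0.6394, 0.0598, 0.242]
orientation: [-0.0, -0.671, 0.742, 0.0]
wrist_force: [-0.2, 0.1, -1.3]
finger_gap: 0.0206
```

Run:
```python
from h import *
b=np.array([.6300,-.0368]);a=np.radians(84.3);Y=np.array([np.cos(a),np.sin(a)])
plan((*(b+Y*.089),.0872),174.3)
snap("wrist","w19")
```

```text
t 22.975 tcp [0.6394 0.0598 0.242 ] grasp [0.6392 0.0598 0.087 ] F [-0.2  0.1 -1.3] gap 0.0206 j6 -1.502
shift cm [ 0.8  -0.03 -0.02] turn deg [ 0.05  0.01 -0.03]
```

View pics/w19.png

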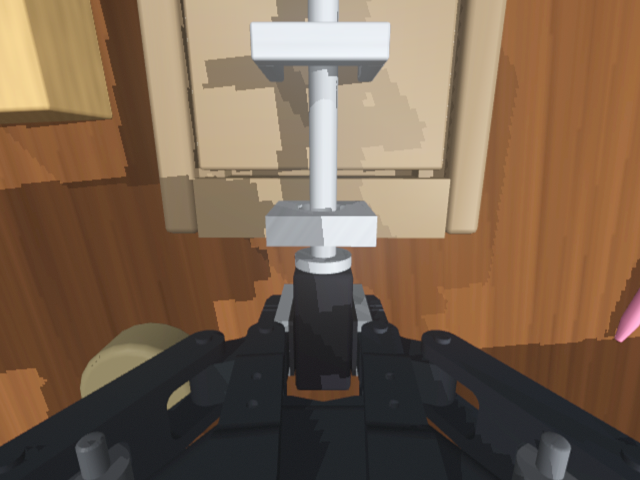

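Request:
carry_out([
  {"jaw":-1,"tx":0.2,"ty":0,"tz":0,"wx":0,"wy":0,"wz":0},
  {"jaw":-1,"tx":0.2,"ty":0,"tz":0,"wx":0,"wy":0,"wz":0},
  {"jaw":-1,"tx":0.2,"ty":0,"tz":0,"wx":0,"wy":0,"wz":0},
  {"jaw":-1,"tx":0.15,"ty":0,"tz":0,"wx":0,"wy":0,"wz":0},
  {"jaw":-1,"tx":0.1,"ty":0,"tz":0,"wx":0,"wy":0,"wz":0},
  {"jaw":-1,"tx":0,"ty":0,"tz":0,"wx":0,"wy":0,"wz":0},
])

```text
clock: 23.78
tcp_pos: [0.6385, 0.052, 0.242]
orientation: [-0.0, -0.671, 0.741, 0.0]
wrist_force: [-0.1, -0.0, -1.6]
finger_gap: 0.0209
```

Run:
```python
from h import *
b=np.array([.6300,-.0368]);a=np.radians(84.3);Y=np.array([np.cos(a),np.sin(a)])
plan((*(b+Y*.089),.0872),174.3)
```

```text
t 23.775 tcp [0.6385 0.052  0.242 ] grasp [0.6384 0.052  0.087 ] F [-0.1 -0.  -1.6] gap 0.0209 j6 -1.516
shift cm [ 0.02 -0.03 -0.02] turn deg [0.05 0.   0.02]
```

No contact yet. I'll continue in 1 mm steps.

Request:
carry_out([
  {"jaw":-1,"tx":0.1,"ty":0,"tz":0,"wx":0,"wy":0,"wz":0},
  {"jaw":-1,"tx":0.1,"ty":0,"tz":0,"wx":0,"wy":0,"wz":0},
  {"jaw":-1,"tx":0,"ty":0,"tz":0,"wx":0,"wy":0,"wz":0},
])

```text
clock: 24.15
tcp_pos: [0.6384, 0.051, 0.2421]
orientation: [0.001, -0.672, 0.741, 0.001]
wrist_force: [0.3, 4.8, -1.2]
finger_gap: 0.0209
```

Run:
```python
from h import *
b=np.array([.6300,-.0368]);a=np.radians(84.3);Y=np.array([np.cos(a),np.sin(a)])
plan((*(b+Y*.089),.0872),174.3)
snap("wrist","w20")
im=cv2.imread("pics/w20.png");cv2.imwrite("pics/w20c.png",cv2.resize(im[200:320,240:405],None,fx=4.5,fy=4.5,interpolation=cv2.INTER_CUBIC))
```

```text
t 24.15 tcp [0.6384 0.051  0.2421] grasp [0.6383 0.0514 0.0871] F [ 0.3  4.8 -1.2] gap 0.0209 j6 -1.519
shift cm [-0.08 -0.04 -0.01] turn deg [0.04 0.15 0.09]
```

View pics/w20c.png

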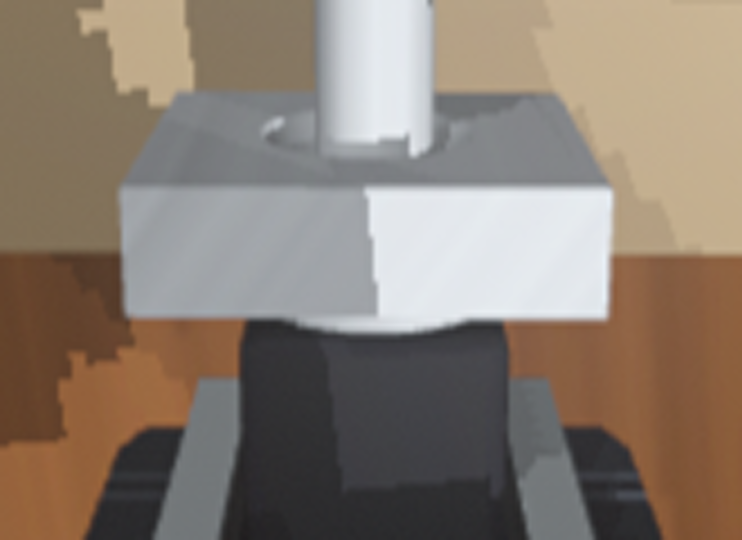

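Request:
carry_out([
  {"jaw":-1,"tx":0.1,"ty":0,"tz":0,"wx":0,"wy":0,"wz":0},
  {"jaw":-1,"tx":0.1,"ty":0,"tz":0,"wx":0,"wy":0,"wz":0},
  {"jaw":-1,"tx":0,"ty":0,"tz":0,"wx":0,"wy":0,"wz":0},
])

```text
clock: 24.58
tcp_pos: [0.6383, 0.0504, 0.2421]
orientation: [0.002, -0.672, 0.74, 0.002]
wrist_force: [0.8, 11.0, -0.3]
finger_gap: 0.0206
```

Request:
carry_out([
  {"jaw":-1,"tx":-0.2,"ty":0,"tz":0.1,"wx":0,"wy":0,"wz":0},
  {"jaw":-1,"tx":0,"ty":0,"tz":0,"wx":0,"wy":0,"wz":0},
  {"jaw":-0.3,"tx":0,"ty":0,"tz":0,"wx":0,"wy":0,"wz":0},
  {"jaw":-0.1,"tx":0,"ty":0,"tz":0,"wx":0,"wy":0,"wz":0},
  {"jaw":0,"tx":0,"ty":0,"tz":0,"wx":0,"wy":0,"wz":0},
  {"jaw":0,"tx":0,"ty":0,"tz":0,"wx":0,"wy":0,"wz":0},
])

```text
clock: 25.32
tcp_pos: [0.6384, 0.0498, 0.241]
orientation: [-0.0, -0.671, 0.741, 0.0]
wrist_force: [0.4, 0.2, -0.1]
finger_gap: 0.0429
```

Run:
```python
from h import *
b=np.array([.6300,-.0368]);a=np.radians(84.3);Y=np.array([np.cos(a),np.sin(a)])
plan((*(b+Y*.089),.0872),174.3)
snap("wrist","w21")
```

```text
t 25.325 tcp [0.6384 0.0498 0.241 ] grasp [0.6382 0.0498 0.086 ] F [ 0.4  0.2 -0.1] gap 0.0429 j6 -1.519
shift cm [-0.2  -0.03 -0.12] turn deg [ 0.05 -0.01  0.01]
```

View pics/w21.png

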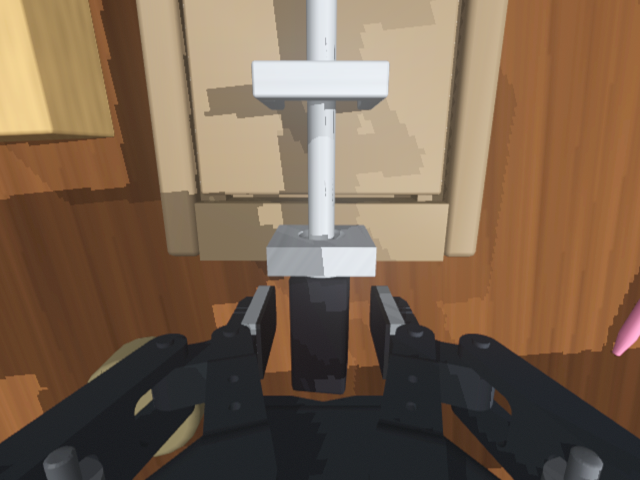

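Request:
carry_out([
  {"jaw":0,"tx":0,"ty":0,"tz":-2,"wx":0,"wy":0,"wz":0},
  {"jaw":0,"tx":0,"ty":0,"tz":-4,"wx":0,"wy":0,"wz":0},
  {"jaw":0,"tx":0,"ty":0,"tz":-4,"wx":0,"wy":0,"wz":0},
  {"jaw":0,"tx":-2,"ty":0,"tz":-3,"wx":0,"wy":0,"wz":0},
  {"jaw":0,"tx":-4,"ty":0,"tz":0,"wx":0,"wy":0,"wz":0},
  {"jaw":0,"tx":-4,"ty":0,"tz":0,"wx":0,"wy":0,"wz":0},
  {"jaw":0,"tx":-4,"ty":0,"tz":0,"wx":0,"wy":0,"wz":0},
  {"jaw":0,"tx":0,"ty":0,"tz":0,"wx":0,"wy":0,"wz":0},
  {"jaw":0,"tx":0,"ty":0,"tz":0,"wx":0,"wy":0,"wz":0},
])

```text
clock: 26.5
tcp_pos: [0.6522, 0.1893, 0.3708]
orientation: [-0.001, -0.671, 0.741, 0.0]
wrist_force: [-0.5, 0.3, -0.2]
finger_gap: 0.0426
```

Run:
```python
from h import *
plan((.6,.2,.2),174.3)
c,im=snap("wrist","w22")
c,im=snap("scene","s22");cv2.imwrite("pics/s22c.png",cv2.resize(im[200:320,240:380],None,fx=5,fy=5,interpolation=cv2.INTER_CUBIC))
c,im=snap("top","t22");cv2.imwrite("pics/t22c.png",cv2.resize(im[90:240,220:400],None,fx=4,fy=4,interpolation=cv2.INTER_CUBIC))
```

```text
t 26.5 tcp [0.6522 0.1893 0.3708] grasp [0.652  0.1892 0.2158] F [-0.5  0.3 -0.2] gap 0.0426 j6 -1.308
shift cm [-0.56  5.3   1.58] turn deg [ 0.07 -0.03  0.05]
```

View pics/w22.png

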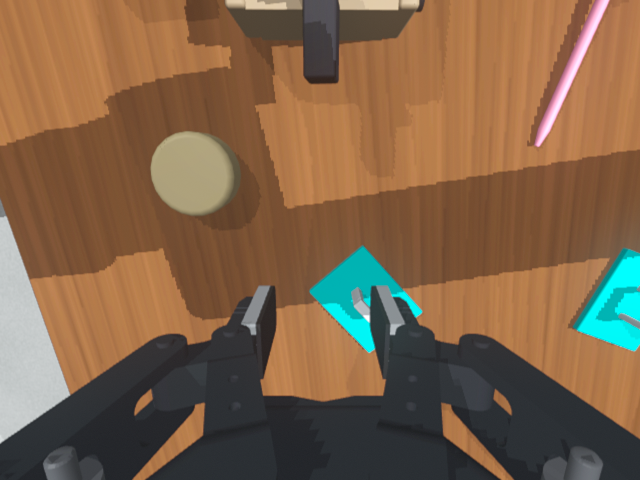

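View pics/s22c.png

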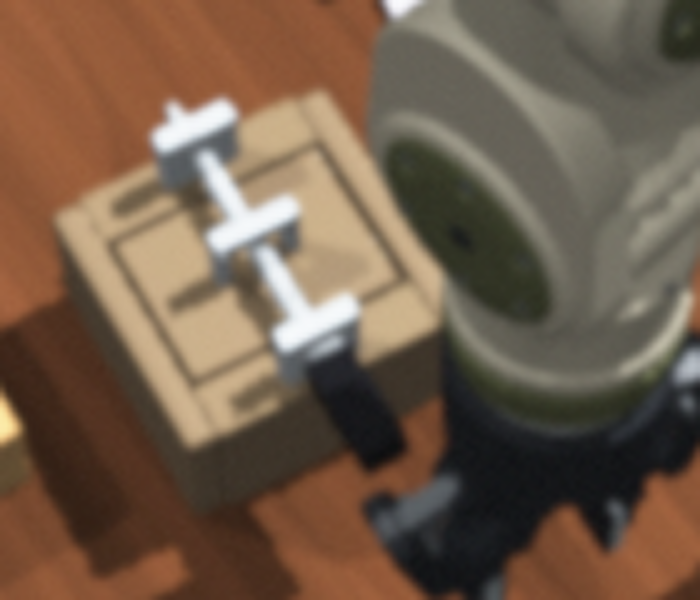

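View pics/t22c.png

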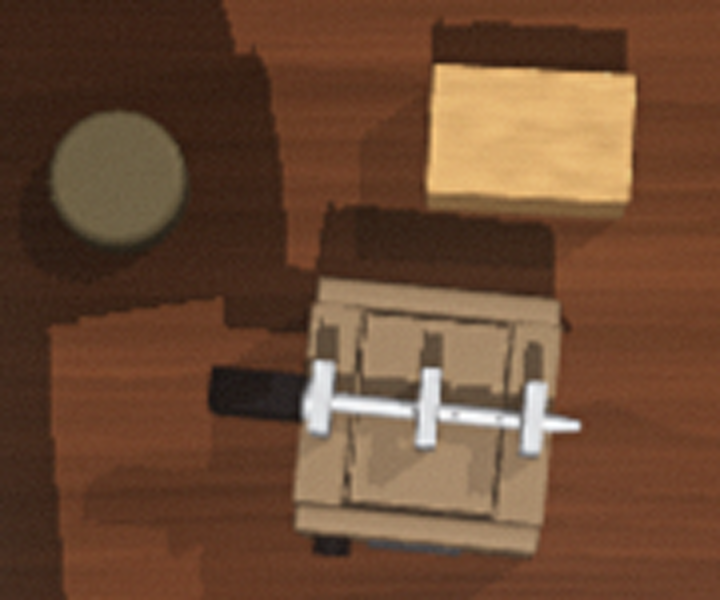

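Request:
carry_out([
  {"jaw":0,"tx":0,"ty":0,"tz":0,"wx":0,"wy":0,"wz":-10.6},
  {"jaw":-0.5,"tx":0,"ty":0,"tz":0,"wx":0,"wy":0,"wz":-10.6},
  {"jaw":-1,"tx":0,"ty":0,"tz":0,"wx":0,"wy":0,"wz":-10.6},
  {"jaw":-1,"tx":0,"ty":0,"tz":0,"wx":0,"wy":0,"wz":-10.6},
  {"jaw":-1,"tx":0,"ty":0,"tz":0,"wx":0,"wy":0,"wz":-10.6},
  {"jaw":-1,"tx":0,"ty":0,"tz":0,"wx":0,"wy":0,"wz":-10.6},
  {"jaw":-1,"tx":0,"ty":0,"tz":0,"wx":0,"wy":0,"wz":-10.6},
  {"jaw":-1,"tx":0,"ty":0,"tz":0,"wx":0,"wy":0,"wz":0},
  {"jaw":-1,"tx":0,"ty":0,"tz":0,"wx":0,"wy":0,"wz":0},
])

```text
clock: 27.78
tcp_pos: [0.6523, 0.1887, 0.3711]
orientation: [0.0, 0.982, -0.188, -0.0]
wrist_force: [-0.5, 0.4, 0.3]
finger_gap: 0.0002
```

Run:
```python
from h import *
b=np.array([.6300,-.0368]);a=np.radians(84.3);Y=np.array([np.cos(a),np.sin(a)])
plan((*(b+Y*.10),.19),84.3)
c,im=snap("wrist","w23")
```

```text
t 27.775 tcp [0.6523 0.1887 0.3711] grasp [0.6522 0.1887 0.2161] F [-0.5  0.4  0.3] gap 0.0002 j6 -2.599
shift cm [ 3.51 12.17  2.61] turn deg [  0.     0.04 -16.  ]
```

View pics/w23.png

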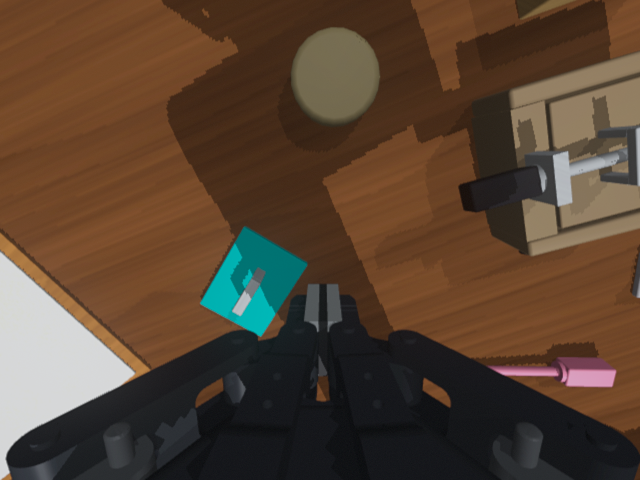

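Run:
```python
import cv2
im=cv2.imread("pics/w23.png");cv2.imwrite("pics/w23c.png",cv2.resize(im[110:230,450:640],None,fx=4.2,fy=4.2,interpolation=cv2.INTER_CUBIC))
```

```text
(no output)
```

View pics/w23c.png

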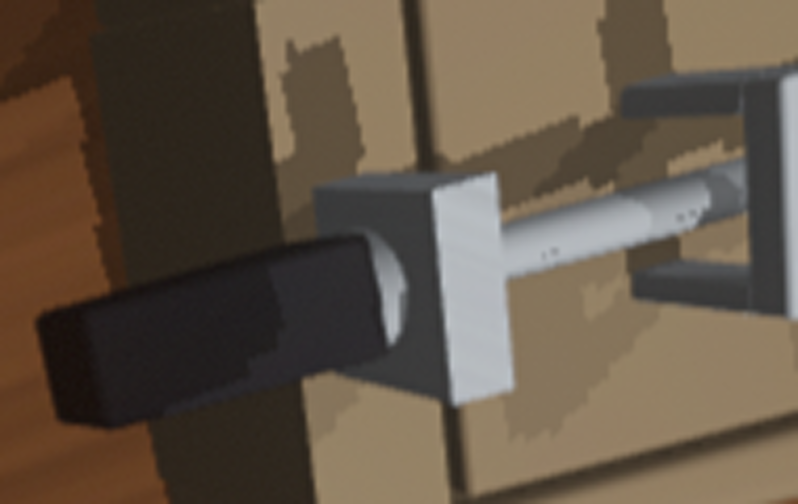

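Request:
carry_out([
  {"jaw":-1,"tx":0,"ty":0,"tz":0,"wx":0,"wy":0,"wz":10.6},
  {"jaw":-1,"tx":0,"ty":0,"tz":0,"wx":0,"wy":0,"wz":10.6},
  {"jaw":-1,"tx":0,"ty":0,"tz":0,"wx":0,"wy":0,"wz":10.6},
  {"jaw":-1,"tx":0,"ty":0,"tz":0,"wx":0,"wy":0,"wz":10.6},
  {"jaw":-1,"tx":0,"ty":0,"tz":0,"wx":0,"wy":0,"wz":10.6},
  {"jaw":-1,"tx":0,"ty":0,"tz":0,"wx":0,"wy":0,"wz":10.6},
  {"jaw":-1,"tx":0,"ty":0,"tz":0,"wx":0,"wy":0,"wz":10.6},
  {"jaw":-1,"tx":0,"ty":0,"tz":4,"wx":0,"wy":0,"wz":0},
  {"jaw":-1,"tx":0,"ty":0,"tz":4,"wx":0,"wy":0,"wz":0},
  {"jaw":-1,"tx":2,"ty":0,"tz":4,"wx":0,"wy":0,"wz":0},
  {"jaw":-1,"tx":3,"ty":0,"tz":0,"wx":0,"wy":0,"wz":0},
  {"jaw":-1,"tx":0,"ty":0,"tz":0,"wx":0,"wy":0,"wz":0},
  {"jaw":-1,"tx":0,"ty":0,"tz":0,"wx":0,"wy":0,"wz":0},
])

```text
clock: 29.45
tcp_pos: [0.6476, 0.1398, 0.2516]
orientation: [0.0, -0.671, 0.742, 0.0]
wrist_force: [-0.2, 0.1, 0.2]
finger_gap: 0.0001
```

Run:
```python
from h import *
b=np.array([.6300,-.0368]);a=np.radians(84.3);Y=np.array([np.cos(a),np.sin(a)])
plan((*(b+Y*.125),.093),174.3)
c,im=snap("wrist","w24")
```

```text
t 29.45 tcp [0.6476 0.1398 0.2516] grasp [0.6477 0.1399 0.0966] F [-0.2  0.1  0.2] gap 0.0001 j6 -1.379
shift cm [ 5.25 -0.    0.36] turn deg [-0.02  0.04 -0.04]
```

View pics/w24.png

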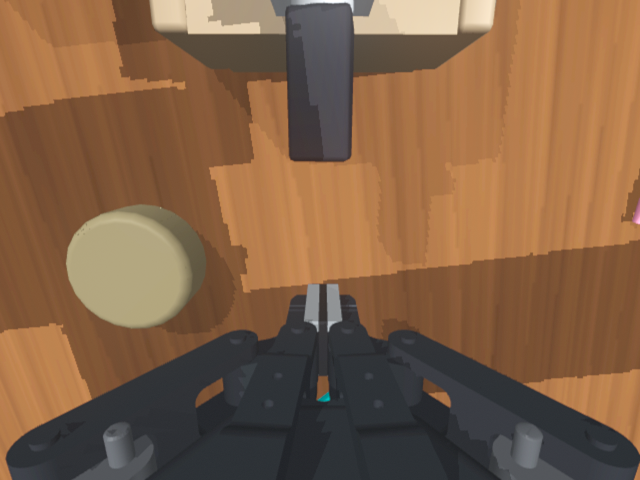

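Request:
carry_out([
  {"jaw":-1,"tx":1.5,"ty":0,"tz":0.5,"wx":0,"wy":0,"wz":0},
  {"jaw":-1,"tx":1.5,"ty":0,"tz":0,"wx":0,"wy":0,"wz":0},
  {"jaw":-1,"tx":1,"ty":0,"tz":0,"wx":0,"wy":0,"wz":0},
  {"jaw":-1,"tx":0.5,"ty":0,"tz":0,"wx":0,"wy":0,"wz":0},
  {"jaw":-1,"tx":0.3,"ty":0,"tz":0,"wx":0,"wy":0,"wz":0},
  {"jaw":-1,"tx":0,"ty":0,"tz":0,"wx":0,"wy":0,"wz":0},
])

```text
clock: 30.25
tcp_pos: [0.6425, 0.0918, 0.2461]
orientation: [-0.0, -0.671, 0.741, 0.0]
wrist_force: [0.8, 0.2, -0.5]
finger_gap: 0.0001
```

Run:
```python
from h import *
b=np.array([.6300,-.0368]);a=np.radians(84.3);Y=np.array([np.cos(a),np.sin(a)])
plan((*(b+Y*.125),.093),174.3)
c,im=snap("wrist","w25")
```

```text
t 30.25 tcp [0.6425 0.0918 0.2461] grasp [0.6424 0.0918 0.0911] F [ 0.8  0.2 -0.5] gap 0.0001 j6 -1.453
shift cm [ 0.42 -0.03 -0.19] turn deg [0.04 0.01 0.02]
```

View pics/w25.png

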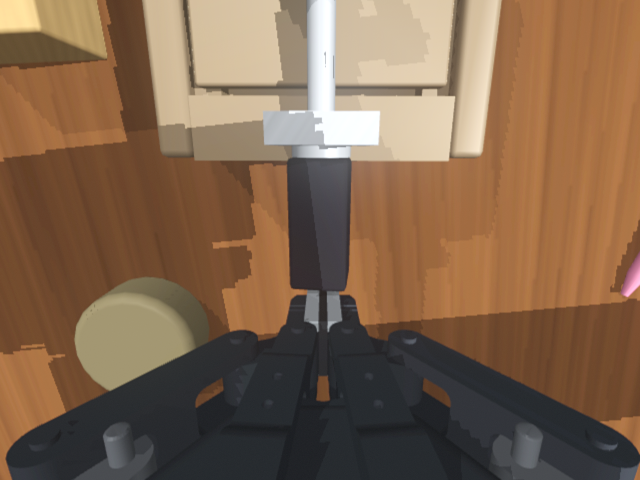

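Request:
carry_out([
  {"jaw":-1,"tx":0.1,"ty":0,"tz":0,"wx":0,"wy":0,"wz":0},
  {"jaw":-1,"tx":0.1,"ty":0,"tz":0,"wx":0,"wy":0,"wz":0},
  {"jaw":-1,"tx":0.1,"ty":0,"tz":0,"wx":0,"wy":0,"wz":0},
  {"jaw":-1,"tx":0.1,"ty":0,"tz":0,"wx":0,"wy":0,"wz":0},
  {"jaw":-1,"tx":0,"ty":0,"tz":0,"wx":0,"wy":0,"wz":0},
])

```text
clock: 30.92
tcp_pos: [0.6421, 0.0878, 0.246]
orientation: [-0.0, -0.671, 0.741, 0.0]
wrist_force: [-0.2, 0.9, 0.0]
finger_gap: -0.0002
```

Request:
carry_out([
  {"jaw":-1,"tx":0.1,"ty":0,"tz":0,"wx":0,"wy":0,"wz":0},
  {"jaw":-1,"tx":0.1,"ty":0,"tz":0,"wx":0,"wy":0,"wz":0},
  {"jaw":-1,"tx":0,"ty":0,"tz":0,"wx":0,"wy":0,"wz":0},
])

```text
clock: 31.3
tcp_pos: [0.642, 0.0868, 0.246]
orientation: [0.001, -0.672, 0.741, 0.001]
wrist_force: [1.2, 5.4, 0.1]
finger_gap: 0.0001
```

Request:
carry_out([
  {"jaw":-1,"tx":0.1,"ty":0,"tz":0,"wx":0,"wy":0,"wz":0},
  {"jaw":-1,"tx":0,"ty":0,"tz":0,"wx":0,"wy":0,"wz":0},
])

```text
clock: 31.55
tcp_pos: [0.6419, 0.0865, 0.2461]
orientation: [0.001, -0.672, 0.741, 0.002]
wrist_force: [1.3, 8.2, -0.3]
finger_gap: -0.0003
```

Run:
```python
from h import *
b=np.array([.6300,-.0368]);a=np.radians(84.3);Y=np.array([np.cos(a),np.sin(a)])
plan((*(b+Y*.125),.093),174.3)
```

```text
t 31.55 tcp [0.6419 0.0865 0.2461] grasp [0.6419 0.0872 0.0911] F [ 1.3  8.2 -0.3] gap -0.0003 j6 -1.464
shift cm [-0.11 -0.04 -0.19] turn deg [0.03 0.25 0.13]
```

Force is rising at about 3 N/mm, the same as the arm's own compliance, so the pin is hard against its stop. I'll back off and raise clear.

Request:
carry_out([
  {"jaw":-1,"tx":-0.5,"ty":0,"tz":0,"wx":0,"wy":0,"wz":0},
  {"jaw":-1,"tx":-2,"ty":0,"tz":0,"wx":0,"wy":0,"wz":0},
  {"jaw":-1,"tx":-3,"ty":0,"tz":-2,"wx":0,"wy":0,"wz":0},
  {"jaw":-1,"tx":-3,"ty":0,"tz":-4,"wx":0,"wy":0,"wz":0},
  {"jaw":-1,"tx":-3,"ty":0,"tz":-4,"wx":0,"wy":0,"wz":0},
  {"jaw":-1,"tx":-3,"ty":0,"tz":-2,"wx":0,"wy":0,"wz":0},
  {"jaw":-1,"tx":0,"ty":0,"tz":0,"wx":0,"wy":0,"wz":0},
  {"jaw":-1,"tx":0,"ty":0,"tz":0,"wx":0,"wy":0,"wz":0},
])

```text
clock: 32.55
tcp_pos: [0.6559, 0.2295, 0.365]
orientation: [-0.001, -0.671, 0.741, 0.0]
wrist_force: [0.2, 0.1, -0.1]
finger_gap: -0.0002
```

Run:
```python
from h import *
plan((.6,.2,.2),174.3)
c,im=snap("scene","s26");cv2.imwrite("pics/s26c.png",cv2.resize(im[200:320,240:380],None,fx=5,fy=5,interpolation=cv2.INTER_CUBIC))
c,im=snap("top","t26")
```

```text
t 32.55 tcp [0.6559 0.2295 0.365 ] grasp [0.6556 0.2294 0.21  ] F [ 0.2  0.1 -0.1] gap -0.0002 j6 -1.251
shift cm [3.48 5.27 1.01] turn deg [ 0.12 -0.05  0.06]
```

View pics/s26c.png

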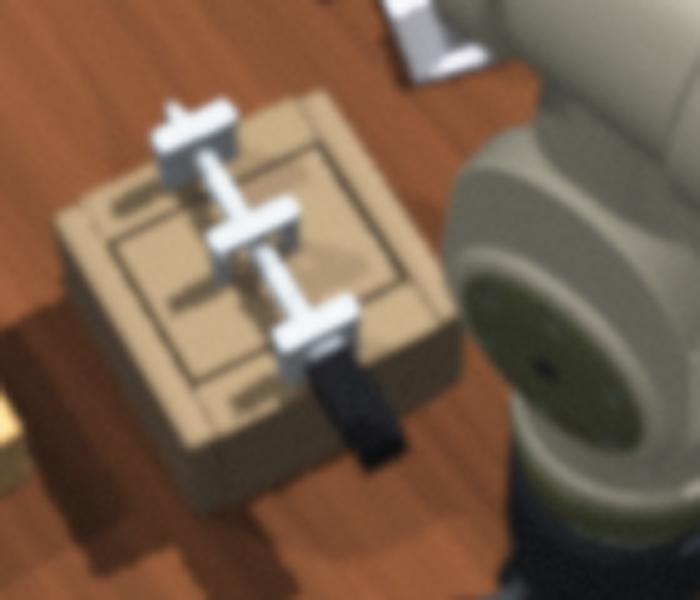

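View pics/t26.png

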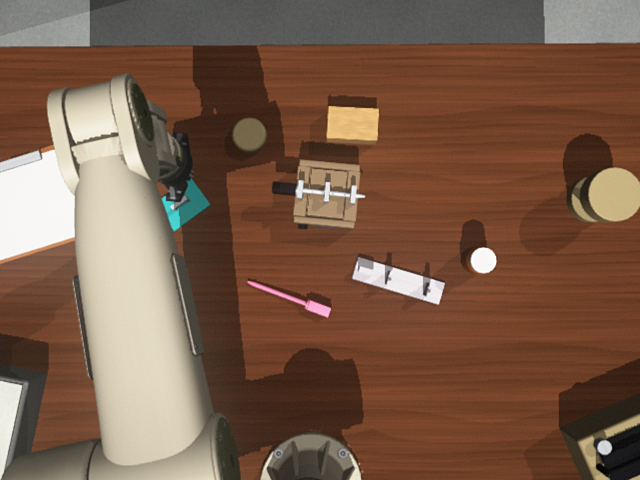

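The views show the cover flush in the bay and the pin through lug, staple and lug with its collar at the lug. The puck (249,134), carton (353,123) and jar (482,260) are where they started, and the arm is clear. I'll hand in.

```bash
python3 -c "
from workcell import env
print(env.hand_in())"
```

```text
the job is handed in; nothing more can be done
None
```

The battery bay is closed and locked, and I handed the job in at about 32.6 s on the robot's clock.

- **Cover:** I laid the tan cover in the bay and pushed it down until it stopped. It yielded at around 12 N and was hard down at 27.5 N. A wrist view of the staple then put its bar at 99.1 mm above the table, against 99 mm when flush. The bar sat within about 1 mm of the bore axis.
- **Pin:** I threaded the black-handled pin through both lugs and the staple with no side force. It met its stop at 11 N and I let go.
- **Seating check:** Pressing the handle end with closed fingers gave a firm stop at 8 N. The pin hangs slightly handle-down in its bore clearance, so the collar face may not be perfectly square to the lug.
- **Rest of the scene:** The final pictures show the jar, puck and carton where they were at the start, with the arm clear.
- **Measurement disagreements:** The fixed cameras put the case 1–2 mm away from where the wrist camera did. The arm also settled up to about 3 mm off its commands, so I corrected both before inserting the pin.

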